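# Clamp the chassis and snap in the amplifier boards

## Task

Slide the stop of the work holder up until it pushes the chassis tray home against the fixed jaw, and flip its cam lever down to clamp it. Then put every circuit board that lies on the bench into a bay of its own in the tray and press it down until both snap standoffs click through and it sits flat on them; only when all the boards are in, flip the lever back up and draw the stop well clear of the tray (a finger's width or more), without upsetting the other things on the bench.

Things in the scene. Friction and masses are not known exactly. Their poses are not given: they have to be found in the camera images.
- holder: grey work holder fixed on the bench, 465 mm long (y), base 172 mm wide under the tray, 90 under the rail. Fixed jaw: face at y = -130 mm, 46 mm high. Side lips 22 mm high at x = +-80 mm guide the tray along y, 1.5 mm play. At the +y end a steel rail along y, top 28 mm high. Origin: on the bench under the middle of the tray when home; x across, y along the rail away from the fixed jaw, z up
- tray: loose aluminium chassis tray in the holder, 152 (x) x 260 (y) x 22 mm, 0.7 kg, walls 3 mm. It starts 5 to 22 mm off the fixed jaw along holder y; it is home (touching the jaw) when its origin is at holder y = 0. Origin: centre of its underside (10 mm above the bench); axes as the holder's. Three bays side by side along y, 80 mm apart
- bay0 (a point): bay 0, at tray y = -80 mm, 15 mm over the tray's underside: where a seated board's origin lies, board along x. 50 mm either side along x: a white standoff, block 16 x 30 mm with its top at this height, 6 mm round-nosed post 13 mm tall with a spring barb on the outer side. A board laid on stops 7 to 8 mm too high; 10 to 16 N in all snap it down for good
- bay1 (a point): bay 1, at tray y = 0 mm, 15 mm over the tray's underside: where a seated board's origin lies, board along x. 50 mm either side along x: a white standoff, block 16 x 30 mm with its top at this height, 6 mm round-nosed post 13 mm tall with a spring barb on the outer side. A board laid on stops 7 to 8 mm too high; 10 to 16 N in all snap it down for good
- bay2 (a point): bay 2, at tray y = 80 mm, 15 mm over the tray's underside: where a seated board's origin lies, board along x. 50 mm either side along x: a white standoff, block 16 x 30 mm with its top at this height, 6 mm round-nosed post 13 mm tall with a spring barb on the outer side. A board laid on stops 7 to 8 mm too high; 10 to 16 N in all snap it down for good
- stop (a joint): slide of the stop on its rail in m: 0 = far end, grows as the stop moves towards the fixed jaw (holder -y), at most 0.066; with the tray home the stop meets it at 0.060. Slides with 2 N, 5 N more to push the tray; starts at 0 to 0.025. With the lever down the cam presses on the rail and the stop holds fast
- stop_face (a point): middle of the stop's jaw face that meets the tray, 28 mm above the bench; it touches when 130 mm from the tray's origin along tray y
- stop_grip (a point): where to take the stop: the upright black fin, 30 mm (holder x) by 14 mm (holder y), from 34 to 74 mm above the bench; this point is inside it, 14 mm below its top. 103 mm behind the jaw face; free on all sides
- lever (a joint): cam lever on the stop, in rad: 0 = up (leaning 0.3 rad from vertical towards holder +x), grows as it swings over the top and down towards holder -x; 1.7 = fully down (1.4 rad from vertical towards holder -x, nearly level), clamped; past about 0.7 the cam begins to bite, over centre at 1.55; down counts above 1.45, up below 0.6. Stays where left; starts at 0 to 0.4; a few N at the knob
- lever_knob (a point): middle of the black knob at the end of the lever: a cylinder of 16 mm diameter, 16 mm long along holder y (its flat ends can be pinched along y), 60 mm from the hinge. It moves in the vertical plane across the rail; 97 mm above the bench when up, 50 mm when down
- lever_hinge (a point): hinge point of the lever, 40 mm above the bench over the middle of the rail, 51 mm behind the jaw face; axis along holder y
- board0: circuit board, one of up to three alike (None: absent): green, 124 x 44 x 2.4 mm, 0.12 kg, with a black finned heat sink in its middle (grasp this): 30 mm along the board, 24 mm across, top 36.4 mm above the underside. Square 9 mm holes on the centre line, 50 mm either side of the middle. Starts flat on the bench. Origin: centre of the underside; x along the board, z up. May go in either way round
- board1: circuit board, one of up to three alike (None: absent): green, 124 x 44 x 2.4 mm, 0.12 kg, with a black finned heat sink in its middle (grasp this): 30 mm along the board, 24 mm across, top 36.4 mm above the underside. Square 9 mm holes on the centre line, 50 mm either side of the middle. Starts flat on the bench. Origin: centre of the underside; x along the board, z up. May go in either way round
- board2: circuit board, one of up to three alike (None: absent): green, 124 x 44 x 2.4 mm, 0.12 kg, with a black finned heat sink in its middle (grasp this): 30 mm along the board, 24 mm across, top 36.4 mm above the underside. Square 9 mm holes on the centre line, 50 mm either side of the middle. Starts flat on the bench. Origin: centre of the underside; x along the board, z up. May go in either way round
- board0_a (a point): middle of the board0 mounting hole at its -x end, at the height of the board's underside
- board0_b (a point): middle of the board0 mounting hole at its +x end, at the height of the board's underside
- board1_a (a point): middle of the board1 mounting hole at its -x end, at the height of the board's underside
- board1_b (a point): middle of the board1 mounting hole at its +x end, at the height of the board's underside
- board2_a (a point): middle of the board2 mounting hole at its -x end, at the height of the board's underside
- board2_b (a point): middle of the board2 mounting hole at its +x end, at the height of the board's underside
- meter: bystander: grey hand multimeter 150 x 78 x 34 mm, origin under its centre
- jar: bystander: clear screw jar, 66 mm diameter, 85 mm tall, origin under its centre
- tub: bystander: white plastic tub, 90 mm rim diameter, 100 mm tall, origin under its centre
- spool: bystander: solder spool 56 mm diameter, 40 mm tall, origin under its centre
Not all that is in view belongs to the job. Leave any blue or yellow look-alike of the board1 alone.

How it is judged (in metres and radians):
On the way, in this order (a step that is already met when the one before it is completed fails the run):
1. the tray is home against the fixed jaw, the stop is against the tray and the lever is down (y of tray in the frame of holder below 0.0025 m and y of stop_face in the frame of tray below 0.1325 m and value of joint lever above 1.45 rad), for 0.3 s.
2. a first board is snapped home in a bay, with the lever still down ((((horizontal distance between board0 and bay0 below 0.004 m or horizontal distance between board0 and bay1 below 0.004 m or horizontal distance between board0 and bay2 below 0.004 m) and z of each of board0_a, board0_b in the frame of tray below 0.0172 m and angle between board0's own z axis and vertical below 0.06 rad and angle between the x axis of board0 and the x axis of tray, either way round below 0.08 rad) or ((horizontal distance between board1 and bay0 below 0.004 m or horizontal distance between board1 and bay1 below 0.004 m or horizontal distance between board1 and bay2 below 0.004 m) and z of each of board1_a, board1_b in the frame of tray below 0.0172 m and angle between board1's own z axis and vertical below 0.06 rad and angle between the x axis of board1 and the x axis of tray, either way round below 0.08 rad) or ((horizontal distance between board2 and bay0 below 0.004 m or horizontal distance between board2 and bay1 below 0.004 m or horizontal distance between board2 and bay2 below 0.004 m) and z of each of board2_a, board2_b in the frame of tray below 0.0172 m and angle between board2's own z axis and vertical below 0.06 rad and angle between the x axis of board2 and the x axis of tray, either way round below 0.08 rad)) and value of joint lever above 1.45 rad), for 0.2 s.
3. all the boards are snapped home, with the lever still down ((horizontal distance between board0 and bay0 below 0.004 m or horizontal distance between board0 and bay1 below 0.004 m or horizontal distance between board0 and bay2 below 0.004 m) and z of each of board0_a, board0_b, board1_a, board1_b, board2_a, board2_b in the frame of tray below 0.0172 m and angle between each of board0, board1, board2's own z axis and vertical below 0.06 rad and angle between the x axis of each of board0, board1, board2 and the x axis of tray, either way round below 0.08 rad and (horizontal distance between board1 and bay0 below 0.004 m or horizontal distance between board1 and bay1 below 0.004 m or horizontal distance between board1 and bay2 below 0.004 m) and (horizontal distance between board2 and bay0 below 0.004 m or horizontal distance between board2 and bay1 below 0.004 m or horizontal distance between board2 and bay2 below 0.004 m) and value of joint lever above 1.45 rad), for 0.3 s.
At the end, for the whole second after the job is handed in: every board present lies in a bay of its own, centred within 4 mm, along the bay within 0.08 rad, both ends within about 2 mm of flat on the standoffs; the tray still lies flat in the holder (within 30 mm of home); the lever is up (below 0.6 rad) and the stop's face is at least 13 mm from the tray ((horizontal distance between board0 and bay0 below 0.004 m or horizontal distance between board0 and bay1 below 0.004 m or horizontal distance between board0 and bay2 below 0.004 m) and z of each of board0_a, board0_b, board1_a, board1_b, board2_a, board2_b in the frame of tray below 0.0172 m and angle between each of board0, board1, board2's own z axis and vertical below 0.06 rad and angle between the x axis of each of board0, board1, board2 and the x axis of tray, either way round below 0.08 rad and (horizontal distance between board1 and bay0 below 0.004 m or horizontal distance between board1 and bay1 below 0.004 m or horizontal distance between board1 and bay2 below 0.004 m) and (horizontal distance between board2 and bay0 below 0.004 m or horizontal distance between board2 and bay1 below 0.004 m or horizontal distance between board2 and bay2 below 0.004 m) and value of joint lever below 0.6 rad and y of stop_face in the frame of tray above 0.143 m and z of tray in the frame of holder below 0.0125 m and angle between tray's own z axis and vertical below 0.05 rad and horizontal distance between tray and holder below 0.03 m and linear speed of tray below 0.02 m/s); the robot touches nothing.
It fails at once if the meter is knocked over or pushed more than 6 cm (distance of meter from where it was at the start of the episode above 0.06 m or angle between meter's own z axis and vertical above 0.6 rad).
It fails at once if the jar is knocked over or pushed more than 6 cm (distance of jar from where it was at the start of the episode above 0.06 m or angle between jar's own z axis and vertical above 0.6 rad).
It fails at once if the tub is knocked over or pushed more than 6 cm (distance of tub from where it was at the start of the episode above 0.06 m or angle between tub's own z axis and vertical above 0.6 rad).
It fails at once if the spool is knocked over or pushed more than 6 cm (distance of spool from where it was at the start of the episode above 0.06 m or angle between spool's own z axis and vertical above 0.6 rad).
Of board0, board1, board2 only 2 to 3 are there at a start; the rules pass over those that are not, and their reading is None.
At some moment in a run one of board0, board1, board2 may be knocked a few centimetres aside while the robot is not near it.
Once in a run the grip may slacken for a moment while it holds something.
It also fails if it takes over 208 s, if anything falls off the work surface, if the arm or the gripper's body presses on something with over 40 N, if the wrist force passes 120 N, or if a joint passes its speed limit or range.

## Robot

A 6-joint arm with a two-finger parallel gripper is mounted at the origin on the work surface. World frame = base frame: x ahead of the robot, y to its left, z up, the work surface at z = 0. Lengths are in mm, angles in rad, forces in N, time in s.
With the tool pointing down it reaches from about 325 to 925 mm from the base axis. Payload 3.1 kg.
Tool frame: the origin (TCP) lies at the centre of the arm's flange, where the gripper is bolted on; the fingertips stand 173 mm ahead of it and the grasp point (between the pads) lies 155 mm ahead of it; y points along the fingers, x is the direction in which the jaws open and shut, and the axes are right-handed (so a half turn about y gives the same grasp; the last joint's range is limited). The gripper opens to 85 mm and grips with 20 to 120 N. Pads are 22 mm wide; open, the fingers measure 114 mm over their backs; the gripper's body (76 mm by 85 mm) begins 54 mm behind the grasp point. The pads swing forward as they close: fully open they stand 13 mm farther back than shut.
Start: joints at [-1.268, 0.217, 1.613, -0, 1.311, -0.112], TCP at [251.901, -572.002, 404.7] pointing down, gripper open.
Joint ranges: [-2.75, 2.75], [-0.78, 2.1], [0.31, 2.55], [-1.13, 4.27], [0.13, 2.63], [-2.58, 2.58]. Speed limits (rad/s): [2.79, 2.79, 3.14, 3.14, 3.14, 3.14].

## Interface

Orientations are given as a rotation vector (axis times angle).
In Python, from plant import ctrl, vision gives the robot as it stands.
- The arm moves only by the tool send_rows, never from a script. Its argument "increments" is a list of rows, each an object of numbers: "x", "y", "z": the shift along the tool's x, y, z in mm; "wx", "wy", "wz": the turn, a rotation vector about the tool's x, y, z in rad. In form: [{"x": .., "y": .., "z": .., "wx": .., "wy": .., "wz": ..}, ...]. A call has 1 to 20 rows; each row shifts and turns the commanded pose from where the row before left it, along the tool's axes as they then stand; what a row does not reach is not made up. A row lasts 1/10 s, in which the tool goes at most 50 mm and 8.59 degrees, less where a joint would pass 70% of its speed; a pose out of reach is approached as far as the arm can. A call with a gripper value outside its range is refused whole. "grip" is the finger opening in mm, from 0 to 85.4, set as the call begins (left out, the last holds). The fingers move at their own pace and stop on an object; "squeeze" is the grip in N (left out, the last holds). Time passes only in rows, so rows that do not move let the fingers close. It gives the time, the measured TCP pose, the force and the opening at its end, in the units of the state.
- ctrl.get_obs(): the state, without advancing time (a new reading comes with each control period).
- vision.read_camera(name): name is "scene" or "top"; returns a dict with "frame" (480x640x3 uint8, red, green, blue), "range_z" (480x640 float32, mm along the optical axis (not along the pixel's ray), 0 where there is no reading), "fx", "fy", "cx", "cy" (pixels), "distortion" ([k1, k2, p1, p2, k3] as OpenCV has them; the pictures are not rectified), "origin" and "rotation" of the camera in the world. Camera axes: x right, y down, z forward; pixel columns grow to the right and rows downward; lengths in mm; the calibration is good to about 2 mm. A picture is of the moment at which its call begins.
- ctrl.finish_job(): hands the job in, once; it reports no verdict.
The state is a dict: "t": time; "q": joint angles; "qd": joint speeds; "tau": joint torques, N m; "tool_pos": TCP position; "ee_rot": TCP orientation; "wrist_force": force on the tool from outside, world axes, zero at the start; "torque": the same for the moment, N m; "width": opening from 0.0 (shut) to 1.0 (fully open).
Only numpy, scipy, OpenCV 4.12 (cv2) and the standard library are available. Lean on these libraries where they do the work, as an engineer would, in place of code of your own. Each camera call takes 0.05 s, during which the arm holds its last target.

## Working session

There is one attempt and no reset: what is moved stays moved. The work goes in short steps, Python scripts to look and compute and a tool call to move; the robot and the scene stay as the last step left them, time stands still between calls to the robot, and variables do not carry over. Pictures are saved under pics/ and viewed, and the job is handed in when it is done.

Besides the shell and the picture viewer there is one more tool, called as name(argument=value, ...) on one line, values as JSON. send_rows: Moves the arm, as the interface text tells. Its arguments: {"type":"object","properties":{"increments":{"type":"array","items":{"type":"object","properties":{"x":{"type":"number"},"y":{"type":"number"},"z":{"type":"number"},"wx":{"type":"number"},"wy":{"type":"number"},"wz":{"type":"number"}}}},"grip":{"type":"number"},"squeeze":{"type":"number"}},"required":["increments"]}

```bash
ls; mkdir -p pics; python3 - <<'E'
from plant import ctrl, vision
import cv2,numpy as np
o=ctrl.get_obs();print(o)
for n in("scene","top"):
    c=vision.read_camera(n)
    cv2.imwrite(f"pics/{n}0.png",cv2.cvtColor(c["frame"],cv2.COLOR_RGB2BGR))
    print({k:v for k,v in c.items() if k not in("frame","range_z")})
E
```

```text
pics
{'t': 0.0, 'q': array([-1.26821735e+00,  2.17769349e-01,  1.61497073e+00, -8.83103487e-06,
        1.31131710e+00, -1.12215016e-01]), 'qd': array([-0.00167486,  0.00153788,  0.00181152,  0.0008107 , -0.00043542,
       -0.00059234]), 'tau': array([-7.42214252e-04, -3.96847272e+01, -3.03856158e+01, -2.94711235e-04,
        9.78391443e-03, -1.09247225e-06]), 'tool_pos': array([ 251.76164031, -571.594751  ,  403.33923553]), 'ee_rot': array([-1.37574873,  0.89982442, -0.89669101]), 'wrist_force': array([ 0.37518129, -1.25790702, -0.61456401]), 'torque': array([0.0286858 , 0.01705128, 0.00527319]), 'width': 0.9978358113982212}
{'fx': 443.8332485621226, 'fy': 443.8332485621226, 'cx': 317.5019459449054, 'cy': 244.3663480156301, 'distortion': array([-0.11372335,  0.        ,  0.        ,  0.        ,  0.        ]), 'origin': array([1195.95031763,  200.45474144,  917.84634694]), 'rotation': array([-1.54102788, -2.0893187 ,  0.76693882])}
{'fx': 439.0327223982015, 'fy': 439.0327223982015, 'cx': 322.256915318527, 'cy': 232.7677919864054, 'distortion': array([-0.0180009,  0.       ,  0.       ,  0.       ,  0.       ]), 'origin': array([ 432.3112676 ,   29.90809894, 1140.9555794 ]), 'rotation': array([-2.20665034,  2.18595173, -0.07923066])}
```

View pics/scene0.png

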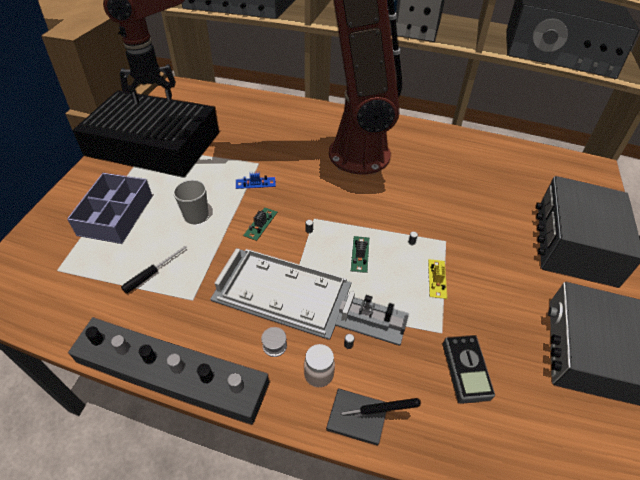

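View pics/top0.png

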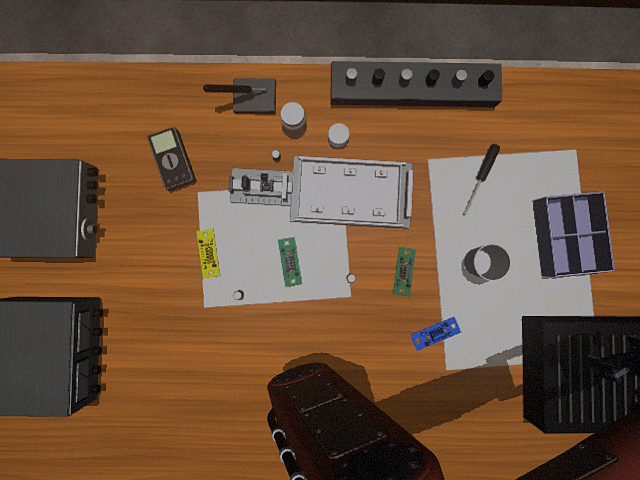

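```bash
python3 - <<'E'
from scipy.spatial.transform import Rotation as R
print(R.from_rotvec([-1.37574873,  0.89982442, -0.89669101]).as_matrix().round(3))
for r in([-1.54102788, -2.0893187 ,  0.76693882],[-2.20665034,  2.18595173, -0.07923066]): print(R.from_rotvec(r).as_matrix().round(3))
E
```

```text
[[ 0.403 -0.001  0.915]
 [-0.915  0.002  0.403]
 [-0.002 -1.     0.   ]]
[[-0.289  0.719 -0.632]
 [ 0.957  0.229 -0.177]
 [ 0.017 -0.657 -0.754]]
[[ 0.009 -0.998  0.06 ]
 [-1.    -0.01  -0.011]
 [ 0.012 -0.06  -0.998]]
```

```bash
cat > h.py <<'E'
from plant import ctrl, vision
import cv2,numpy as np
from scipy.spatial.transform import Rotation as R
def cam(n):
    c=vision.read_camera(n); c["K"]=np.array([[c["fx"],0,c["cx"]],[0,c["fy"],c["cy"]],[0,0,1.]]); c["R"]=R.from_rotvec(c["rotation"]).as_matrix()
    c["bgr"]=cv2.cvtColor(c["frame"],cv2.COLOR_RGB2BGR); return c
def ray(c,uv):
    p=cv2.undistortPoints(np.array(uv,float).reshape(-1,1,2),c["K"],c["distortion"]).reshape(-1,2)
    return np.c_[p,np.ones(len(p))]
def plane(c,uv,z):
    d=ray(c,uv)@c["R"].T; o=c["origin"]; return o+d*((z-o[2])/d[:,2])[:,None]
def depth(c,uv):
    uv=np.array(uv,int).reshape(-1,2); d=ray(c,uv); return c["origin"]+(d*c["range_z"][uv[:,1],uv[:,0]][:,None])@c["R"].T
def proj(c,P):
    P=np.array(P,float).reshape(-1,3); rt=c["R"].T
    return cv2.projectPoints(P,cv2.Rodrigues(rt)[0],-rt@c["origin"],c["K"],c["distortion"])[0].reshape(-1,2)
def crop(c,x0,y0,x1,y1,s,name):
    cv2.imwrite("pics/"+name+".png",cv2.resize(c["bgr"][y0:y1,x0:x1],None,fx=s,fy=s,interpolation=cv2.INTER_CUBIC))
def tri(c1,u1,c2,u2):
    d=[ray(c1,u1)[0]@c1["R"].T,ray(c2,u2)[0]@c2["R"].T]; o=[c1["origin"],c2["origin"]]
    A=np.c_[d[0],-d[1]]; s=np.linalg.lstsq(A,o[1]-o[0],rcond=None)[0]
    a=o[0]+s[0]*d[0]; b=o[1]+s[1]*d[1]; return (a+b)/2,np.linalg.norm(a-b)
def boards(c):
    hsv=cv2.cvtColor(c["bgr"],cv2.COLOR_BGR2HSV)
    m=cv2.inRange(hsv,(50,80,30),(90,255,255)); m=cv2.morphologyEx(m,cv2.MORPH_CLOSE,np.ones((7,7)))
    for k in cv2.findContours(m,cv2.RETR_EXTERNAL,cv2.CHAIN_APPROX_NONE)[0]:
        if cv2.contourArea(k)>150:
            w=plane(c,k.reshape(-1,2),2.4)[:,:2].astype(np.float32); r=cv2.minAreaRect(w)
            uvc=k.reshape(-1,2).mean(0); bx=cv2.boxPoints(r); e=bx[1]-bx[0]; f=bx[2]-bx[1]
            l=e if np.linalg.norm(e)>np.linalg.norm(f) else f
            print("board px",uvc.round(),"world",np.round(r[0],1),"size",np.round(r[1],1),"long ang",round(float(np.degrees(np.arctan2(l[1],l[0]))%180),2))
def st():
    o=ctrl.get_obs(); M=R.from_rotvec(o["ee_rot"]).as_matrix()
    print("t",round(o["t"],2),"tcp",o["tool_pos"].round(1),"gp",(o["tool_pos"]+155*M[:,1]).round(1),"x ang",np.degrees(np.arctan2(M[1,0],M[0,0])).round(2),"down",M[:,1].round(3),"F",o["wrist_force"].round(1),"w",round(o["width"]*85.4,1),"q",o["q"].round(2))
    return o,M
E
python3 - <<'E'
from h import *
t=cam("top"); s=cam("scene")
boards(t);boards(s)
crop(t,220,140,420,240,4,"th"); crop(s,200,190,460,350,3,"sh")
crop(t,180,220,480,360,2.6,"tb")
E
```

```text
board px [404. 272.] world [ 402.9 -195.1] size [ 41.8 121.5] long ang 172.35
board px [289. 262.] world [425.7 101.2] size [121.1  41.7] long ang 10.18
board px [360. 254.] world [423.8 102.9] size [119.7  39.8] long ang 9.87
board px [261. 224.] world [ 400.1 -193.4] size [ 40.6 121.1] long ang 172.6
```

View pics/th.png

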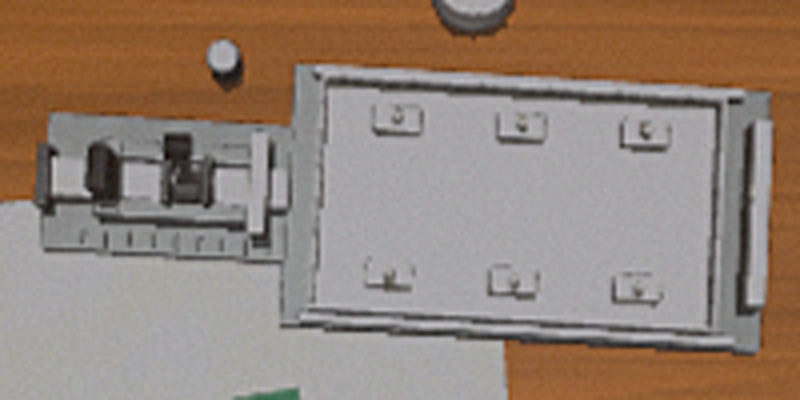

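View pics/sh.png

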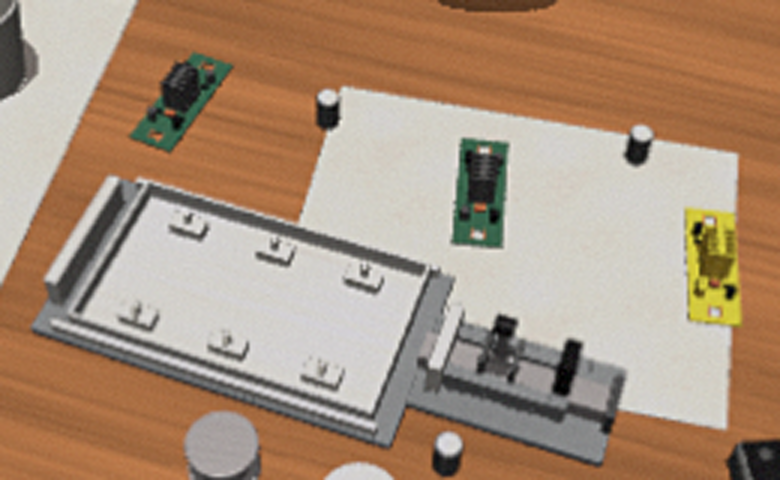

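View pics/tb.png

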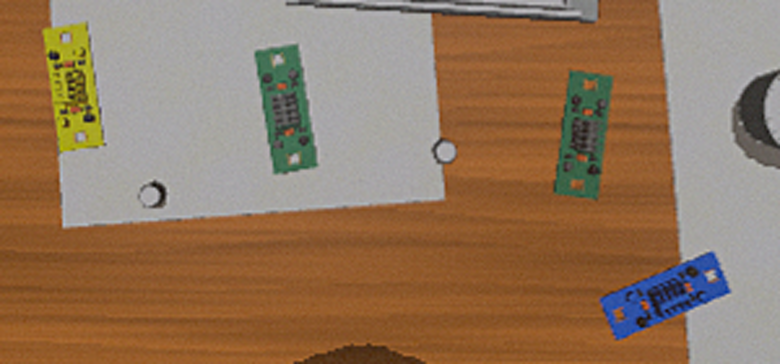

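```bash
cat >> h.py <<'E'
def ortho(c,x0,x1,y0,y1,z,s,name):
    # image right = +y, up = +x ; s px per mm
    W=int((y1-y0)*s);H=int((x1-x0)*s); vv,uu=np.mgrid[0:H,0:W]
    P=np.c_[x1-vv.ravel()/s,y0+uu.ravel()/s,np.full(vv.size,z)]
    p=proj(c,P).astype(np.float32)
    im=cv2.remap(c["bgr"],p[:,0].reshape(H,W),p[:,1].reshape(H,W),cv2.INTER_CUBIC); 
    if name: cv2.imwrite("pics/"+name+".png",im)
    return im
E
python3 - <<'E'
from h import *
t=cam("top"); s=cam("scene")
ps=[(398,117),(522,126),(645,130),(390,277),(514,283),(637,289)]
for p in ps:
    p=np.array(p)/4+[220,140]; print(plane(t,[p],38)[0].round(1))
print(plane(t,np.array([(755,120),(752,300)])/4+[220,140],46).round(1))
i1=ortho(t,480,720,-230,270,38,1.5,"ot38"); i2=ortho(s,480,720,-230,270,38,1.5,"os38")
E
```

```text
[660.7  25.8  38. ]
[655.8 -53.   38. ]
[ 654.2 -131.3   38. ]
[558.5  29.9  38. ]
[555.5 -48.5  38. ]
[ 552.5 -126.3   38. ]
[[ 659.8 -199.9   46. ]
 [ 545.5 -197.6   46. ]]
```

View pics/ot38.png

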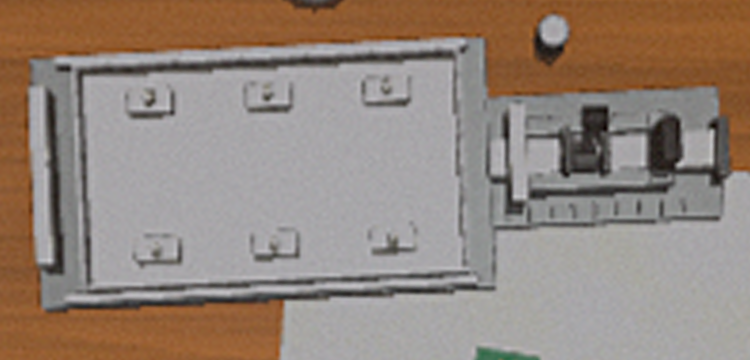

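View pics/os38.png

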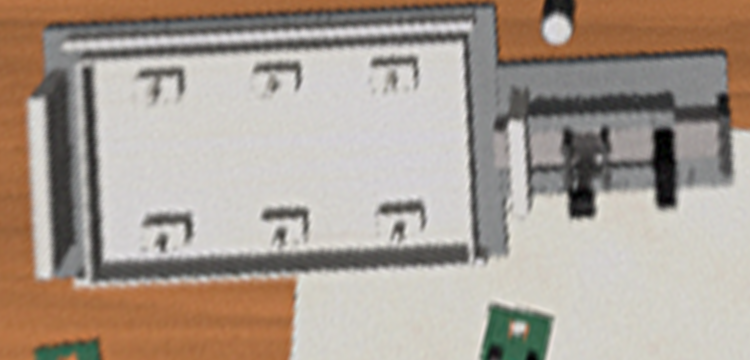

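```bash
python3 - <<'E'
from h import *
for n in("top","scene"):
    c=cam(n); uu,vv=np.meshgrid(np.arange(640),np.arange(480)); uv=np.c_[uu.ravel(),vv.ravel()]
    P=depth(c,uv); ok=(c["range_z"].ravel()>0)&(P[:,0]>480)&(P[:,0]<720)&(P[:,1]>-230)&(P[:,1]<270); P=P[ok]
    a=-0.039; ey=np.array([np.sin(-a),np.cos(a)]); ex=np.array([ey[1],-ey[0]])
    hx=P[:,:2]@ex; hy=P[:,:2]@ey
    print(n,len(P),"bench z",np.median(P[(P[:,2]<5)][:,2]).round(2))
    for lo,hi in((7,13),(22,29),(29,35),(42,50),(50,60),(60,70),(70,80),(80,105)):
        k=(P[:,2]>lo)&(P[:,2]<hi)
        if k.sum()>3: print(lo,hi,k.sum(),"hx",np.percentile(hx[k],[1,5,50,95,99]).round(1),"hy",np.percentile(hy[k],[1,5,50,95,99]).round(1),"z",np.median(P[k,2]).round(1))
    k=(P[:,2]>39)&(hy<-150); print("jaw",np.percentile(hx[k],[1,5,50,95,99]).round(1),np.percentile(hy[k],[1,5,50,95,99]).round(1))
    k=(P[:,2]>39)&(hy>60); q=P[k]; 
    for y in range(95,260,6):
        j=k&(hy>=y)&(hy<y+6)
        if j.sum(): print(y,j.sum(),np.percentile(hx[j],[5,50,95]).round(0),np.percentile(P[j,2],[50,98]).round(0))
E
```

```text
top 17265 bench z -0.3
7 13 4537 hx [526.6 541.8 605.2 679.1 686.6] hy [-180.9 -167.1    9.5  248.6  272.6] z 10.8
22 29 977 hx [528.3 530.4 614.9 691.6 694.1] hy [-173.1 -154.2   41.2  257.8  271.9] z 25.1
29 35 783 hx [535.2 536.7 614.5 688.5 700.3] hy [-173.3 -155.7  102.1  259.7  277.3] z 31.9
42 50 377 hx [552.9 560.6 608.3 659.5 667.9] hy [-184.3 -183.5 -173.7  191.7  228.8] z 46.2
50 60 94 hx [586.7 589.7 612.5 638.4 644. ] hy [-178.4  132.   170.2  229.2  236.8] z 51.4
60 70 24 hx [599.4 599.7 614.7 626.9 628.6] hy [179.2 179.5 228.5 241.1 242.3] z 68.1
70 80 60 hx [599.  600.7 613.5 625.8 626.1] hy [182.  225.9 234.1 240.3 241.4] z 72.7
80 105 29 hx [615.5 615.9 620.  630.3 630.4] hy [175.6 175.8 182.5 189.6 190.2] z 102.5
jaw [550.7 555.5 608.9 664.7 669.3] [-184.5 -183.7 -178.1 -172.9 -172.4]
131 56 [584. 615. 640.] [49. 52.]
137 62 [585. 610. 640.] [49. 52.]
143 6 [605. 611. 617.] [48. 49.]
161 3 [609. 612. 614.] [44. 46.]
167 32 [597. 610. 628.] [51. 55.]
173 31 [603. 615. 629.] [ 49. 109.]
179 45 [603. 617. 627.] [ 80. 108.]
185 31 [602. 616. 630.] [ 98. 108.]
191 27 [5
[... 688 characters left out ...]
183.5 184.1 236.6 244.1 244.6] z 66.9
70 80 68 hx [597.9 599.  614.3 624.8 625.9] hy [182.9 186.3 236.9 243.3 244.1] z 72.9
80 105 36 hx [615.7 618.3 626.8 629.1 629.6] hy [177.8 178.4 186.5 193.2 193.3] z 101.7
jaw [549.9 554.3 608.5 665.2 667.5] [-182.6 -181.2 -174.9 -170.2 -169.7]
131 30 [584. 619. 642.] [49. 52.]
137 63 [582. 611. 642.] [49. 52.]
143 44 [583. 613. 641.] [48. 51.]
167 18 [598. 615. 627.] [50. 53.]
173 31 [601. 615. 629.] [ 50. 105.]
179 37 [611. 620. 628.] [ 96. 107.]
185 45 [605. 620. 628.] [ 80. 108.]
191 30 [600. 615. 627.] [ 51. 107.]
197 29 [599. 615. 627.] [50. 54.]
227 19 [600. 621. 625.] [70. 74.]
233 47 [601. 623. 627.] [72. 76.]
239 46 [599. 622. 626.] [71. 76.]
```

send_rows(increments=[{"wy":0.14},{"wy":0.14},{"wy":0.14},{"wy":0.034},{"x":-33,"z":33},{"x":-33,"z":33},{"x":-33,"z":33},{"x":-33,"z":33},{"x":-33,"z":33},{"x":-33,"z":33},{"x":-33,"z":33},{"x":-33,"z":33},{"x":-33,"z":33}], grip=36)

```text
invalid input
```

```bash
python3 - <<'E'
from h import *
st(); t=cam("top"); s=cam("scene")
cv2.imwrite("pics/t1.png",t["bgr"]);cv2.imwrite("pics/s1.png",s["bgr"])
boards(t)
E
```

```text
t 0.4 tcp [ 251.9 -572.   404.5] gp [ 251.9 -571.9  249.5] x ang -66.23 down [-0.  0. -1.] F [-0.6  0.6 -0.3] w 85.3 q [-1.27  0.22  1.61  0.    1.31 -0.11]
board px [404. 272.] world [ 402.7 -195.2] size [ 41.8 121.2] long ang 172.59
board px [289. 262.] world [425.7 101.1] size [121.1  41.6] long ang 10.18
```

View pics/t1.png

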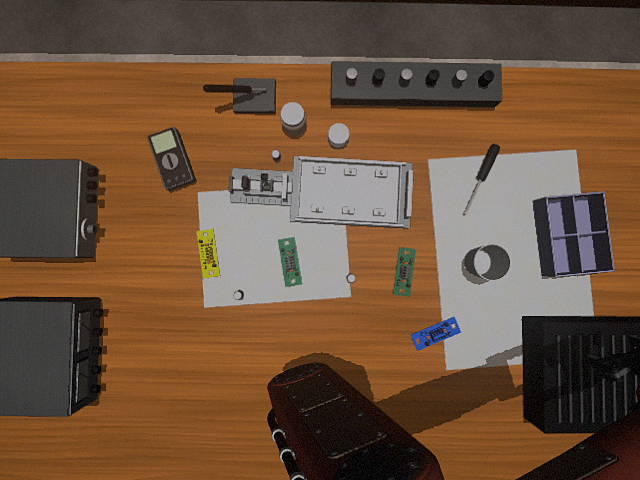

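View pics/s1.png

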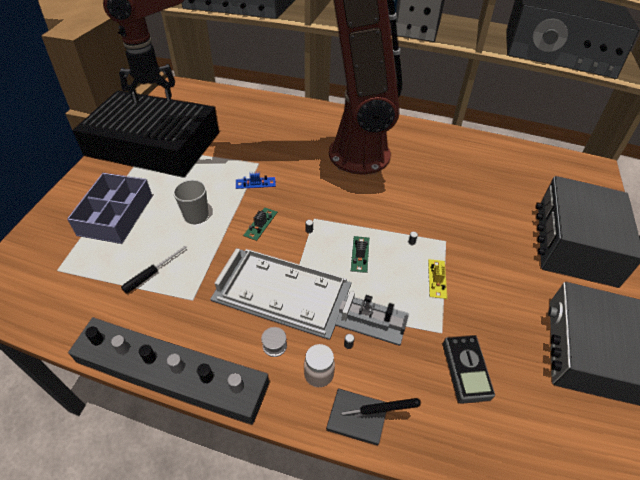

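The view is unchanged; the row call was refused. I'll resend it with complete rows.

send_rows(increments=[{"x":0,"y":0,"z":0,"wx":0,"wy":0.14,"wz":0},{"x":0,"y":0,"z":0,"wx":0,"wy":0.14,"wz":0},{"x":0,"y":0,"z":0,"wx":0,"wy":0.14,"wz":0},{"x":0,"y":0,"z":0,"wx":0,"wy":0.034,"wz":0},{"x":-33,"y":0,"z":33,"wx":0,"wy":0,"wz":0},{"x":-33,"y":0,"z":33,"wx":0,"wy":0,"wz":0},{"x":-33,"y":0,"z":33,"wx":0,"wy":0,"wz":0},{"x":-33,"y":0,"z":33,"wx":0,"wy":0,"wz":0},{"x":-33,"y":0,"z":33,"wx":0,"wy":0,"wz":0},{"x":-33,"y":0,"z":33,"wx":0,"wy":0,"wz":0},{"x":-33,"y":0,"z":33,"wx":0,"wy":0,"wz":0},{"x":-33,"y":0,"z":33,"wx":0,"wy":0,"wz":0},{"x":-33,"y":0,"z":33,"wx":0,"wy":0,"wz":0}], grip=36, squeeze=40)

```text
t: 1.8
tool_pos: [561.5, -285.3, 405.0]
ee_rot: [-1.19, 1.237, -1.239]
wrist_force: [0.5, -0.5, -0.2]
width: 0.421
```

```bash
python3 - <<'E'
from h import *
st(); t=cam("top"); s=cam("scene")
cv2.imwrite("pics/t2.png",t["bgr"]);cv2.imwrite("pics/s2.png",s["bgr"])
boards(t)
E
```

```text
t 1.8 tcp [ 561.5 -285.3  405. ] gp [ 561.6 -285.4  250. ] x ang -92.24 down [ 0.001 -0.    -1.   ] F [ 0.5 -0.5 -0.2] w 36.0 q [-0.58  0.23  1.6  -0.    1.31  1.03]
board px [404. 271.] world [ 402.7 -195.2] size [ 41.6 121.2] long ang 172.69
board px [289. 262.] world [425.8 101.1] size [121.   41.4] long ang 10.0
```

View pics/t2.png

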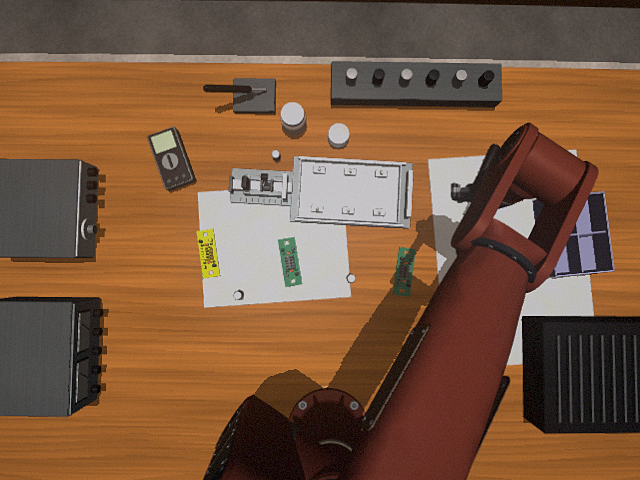

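send_rows(increments=[{"x":-44.7,"y":0,"z":5,"wx":0,"wy":0,"wz":0},{"x":-44.7,"y":0,"z":5,"wx":0,"wy":0,"wz":0},{"x":-44.7,"y":0,"z":5,"wx":0,"wy":0,"wz":0},{"x":-44.7,"y":0,"z":5,"wx":0,"wy":0,"wz":0},{"x":-44.7,"y":0,"z":5,"wx":0,"wy":0,"wz":0},{"x":-44.7,"y":0,"z":5,"wx":0,"wy":0,"wz":0},{"x":-44.7,"y":0,"z":5,"wx":0,"wy":0,"wz":0},{"x":-44.7,"y":0,"z":5,"wx":0,"wy":0,"wz":0},{"x":-44.7,"y":0,"z":5,"wx":0,"wy":0,"wz":0},{"x":-44.7,"y":0,"z":5,"wx":0,"wy":0,"wz":0},{"x":0,"y":40,"z":0,"wx":0,"wy":0,"wz":0},{"x":0,"y":40,"z":0,"wx":0,"wy":0,"wz":0},{"x":0,"y":15,"z":0,"wx":0,"wy":0,"wz":0},{"x":0,"y":0,"z":0,"wx":0,"wy":0,"wz":0}])

```text
t: 3.3
tool_pos: [626.4, 157.0, 306.0]
ee_rot: [-1.197, 1.243, -1.236]
wrist_force: [0.2, 0.0, 0.1]
width: 0.42
```

```bash
cat >> h.py <<'E'
EX=np.array([0.99924,-0.039]);EY=np.array([0.039,0.99924])
def hs():
    o,M=st(); g=(o["tool_pos"]+155*M[:,1]); print("HX",(g[:2]@EX).round(1),"HY",(g[:2]@EY).round(1),"Z",g[2].round(1),"Fh",(o["wrist_force"][:2]@EX).round(1),(o["wrist_force"][:2]@EY).round(1),o["wrist_force"][2].round(1))
E
python3 - <<'E'
from h import *
hs(); t=cam("top"); s=cam("scene")
crop(t,180,100,380,250,4,"t3");crop(s,260,190,460,340,4,"s3")
E
```

```text
t 3.3 tcp [626.4 157.  306. ] gp [625.2 156.8 151. ] x ang -92.28 down [-0.007 -0.001 -1.   ] F [0.2 0.  0.1] w 35.9 q [ 0.14  0.36  1.63 -0.    1.16  1.75]
HX 618.6 HY 181.1 Z 151.0 Fh 0.2 0.0 0.1
```

View pics/s3.png

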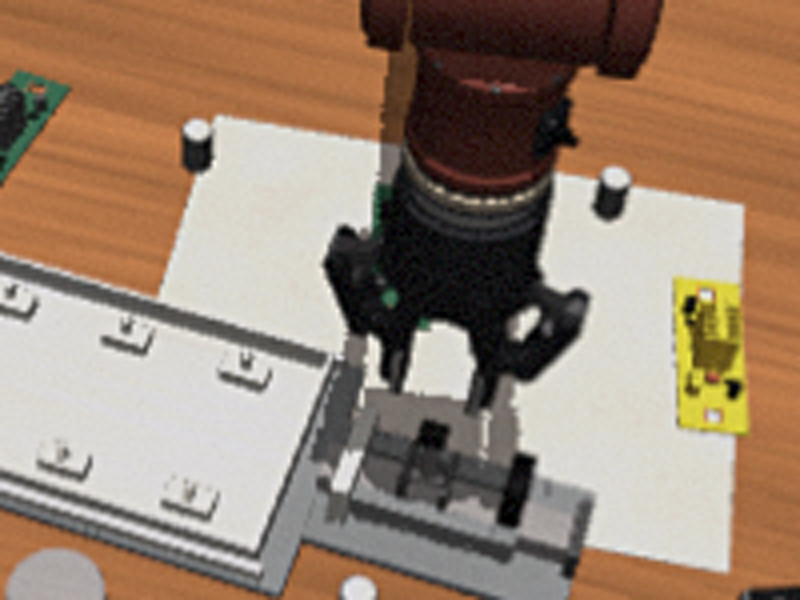

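View pics/t3.png

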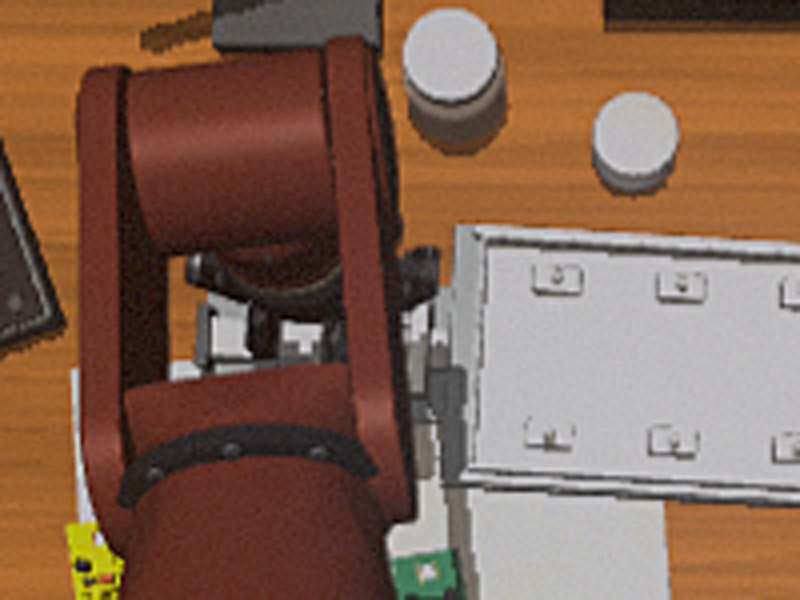

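```bash
python3 - <<'E'
from h import *
hs(); s=cam("scene")
for z in(133,138,143):
    p=plane(s,np.array([(393,390),(481,408)])/4+[260,190],z); print(z,p@np.r_[EX,0],p@np.r_[EY,0])
    print(proj(s,[[625.2,156.8,z]]))
E
```

```text
t 3.4 tcp [628.5 157.2 310.9] gp [628.7 157.2 155.9] x ang -92.3 down [ 0.002  0.    -1.   ] F [-0.   0.4  0.6] w 36.1 q [ 0.14  0.35  1.63 -0.    1.16  1.75]
HX 622.1 HY 181.6 Z 155.9 Fh -0.0 0.4 0.6
133 [623.80811773 619.32054951] [160.48949716 208.65301056]
[[368.00922252 288.25233865]]
138 [627.39745433 622.93847494] [161.04027351 208.89695288]
[[368.25109553 286.90840561]]
143 [630.98679092 626.55640037] [161.59104986 209.1408952 ]
[[368.49479598 285.55360246]]
```

send_rows(increments=[{"x":-1,"y":15,"z":0,"wx":0,"wy":0,"wz":0},{"x":0,"y":15,"z":0,"wx":0,"wy":0,"wz":0},{"x":0,"y":15,"z":0,"wx":0,"wy":0,"wz":0},{"x":0,"y":12,"z":0,"wx":0,"wy":0,"wz":0},{"x":0,"y":0,"z":0,"wx":0,"wy":0,"wz":0},{"x":0,"y":0,"z":0,"wx":0,"wy":0,"wz":0}])

```text
t: 4.05
tool_pos: [627.6, 158.8, 251.7]
ee_rot: [-1.192, 1.239, -1.237]
wrist_force: [-0.1, 0.5, 0.8]
width: 0.422
```

```bash
python3 - <<'E'
from h import *
hs(); s=cam("scene")
crop(s,300,220,440,325,5.5,"s4")
E
```

```text
t 4.05 tcp [627.6 158.8 251.7] gp [627.3 158.8  96.7] x ang -92.24 down [-0.002 -0.    -1.   ] F [-0.1  0.5  0.8] w 36.0 q [0.14 0.42 1.66 0.   1.06 1.75]
HX 620.7 HY 183.1 Z 96.7 Fh -0.1 0.5 0.8
```

View pics/s4.png

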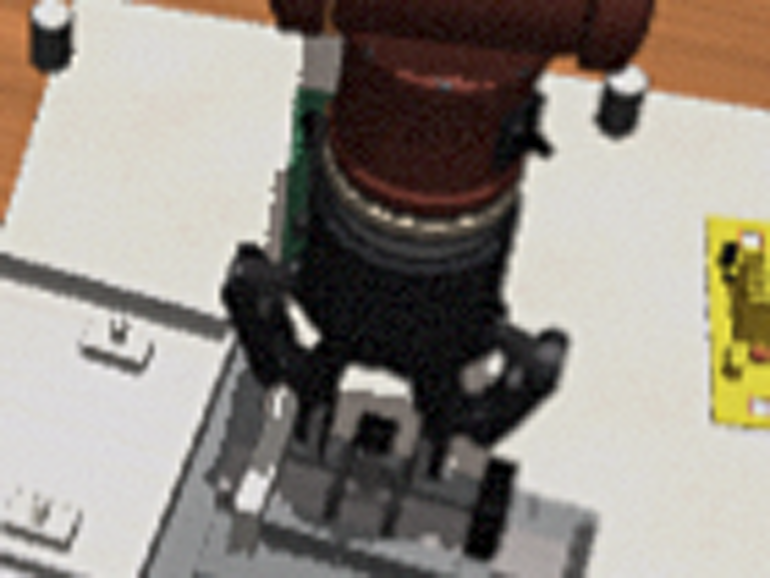

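The knob (crop px 375,432) sits between the fingertips (~315 and ~435). Closing on it.

send_rows(increments=[{"x":0,"y":0,"z":0,"wx":0,"wy":0,"wz":0},{"x":0,"y":0,"z":0,"wx":0,"wy":0,"wz":0},{"x":0,"y":0,"z":0,"wx":0,"wy":0,"wz":0},{"x":0,"y":0,"z":0,"wx":0,"wy":0,"wz":0}], grip=8, squeeze=40)

```text
t: 4.5
tool_pos: [628.3, 159.0, 253.8]
ee_rot: [-1.188, 1.237, -1.239]
wrist_force: [0.5, 0.6, 2.5]
width: 0.178
```

```bash
python3 - <<'E'
from h import *
hs()
E
```

```text
t 4.5 tcp [628.3 159.  253.8] gp [628.7 159.1  98.8] x ang -92.25 down [ 0.002  0.    -1.   ] F [0.5 0.6 2.5] w 15.2 q [0.14 0.42 1.66 0.   1.06 1.75]
HX 622.0 HY 183.5 Z 98.8 Fh 0.5 0.6 2.5
```

send_rows(increments=[{"x":5,"y":0,"z":0,"wx":0,"wy":0,"wz":0},{"x":5,"y":0,"z":0,"wx":0,"wy":0,"wz":0},{"x":5,"y":0,"z":0,"wx":0,"wy":0,"wz":0},{"x":5,"y":0,"z":0,"wx":0,"wy":0,"wz":0},{"x":5,"y":0,"z":0,"wx":0,"wy":0,"wz":0},{"x":5,"y":0,"z":0,"wx":0,"wy":0,"wz":0},{"x":5,"y":0,"z":0,"wx":0,"wy":0,"wz":0},{"x":4,"y":0,"z":0,"wx":0,"wy":0,"wz":0}])

```text
t: 5.3
tool_pos: [626.7, 120.7, 253.8]
ee_rot: [-1.185, 1.239, -1.237]
wrist_force: [0.4, 6.6, 5.1]
width: 0.177
```

```bash
python3 - <<'E'
from h import *
hs()
E
```

```text
t 5.3 tcp [626.7 120.7 253.8] gp [627.  121.3  98.8] x ang -92.31 down [ 0.002  0.004 -1.   ] F [0.4 6.6 5.1] w 15.1 q [0.08 0.4  1.68 0.   1.05 1.69]
HX 621.8 HY 145.7 Z 98.8 Fh 0.2 6.6 5.1
```

send_rows(increments=[{"x":2,"y":0,"z":0,"wx":0,"wy":0,"wz":0},{"x":2,"y":0,"z":0,"wx":0,"wy":0,"wz":0},{"x":2,"y":0,"z":0,"wx":0,"wy":0,"wz":0}])

```text
t: 5.6
tool_pos: [626.4, 114.9, 253.8]
ee_rot: [-1.186, 1.239, -1.237]
wrist_force: [-0.0, 7.6, 4.0]
width: 0.177
```

```bash
python3 - <<'E'
from h import *
hs()
E
```

```text
t 5.6 tcp [626.4 114.9 253.8] gp [626.7 115.5  98.8] x ang -92.29 down [ 0.002  0.004 -1.   ] F [-0.   7.6  4. ] w 15.1 q [0.07 0.4  1.68 0.   1.05 1.68]
HX 621.8 HY 139.9 Z 98.8 Fh -0.3 7.6 4.0
```

send_rows(increments=[{"x":1,"y":0,"z":0,"wx":0,"wy":0,"wz":0},{"x":1,"y":0,"z":0,"wx":0,"wy":0,"wz":0}])

```text
t: 5.8
tool_pos: [626.3, 113.6, 253.7]
ee_rot: [-1.184, 1.24, -1.235]
wrist_force: [-0.0, 11.5, 4.7]
width: 0.178
```

send_rows(increments=[{"x":1,"y":0,"z":0,"wx":0,"wy":0,"wz":0}])

```text
t: 5.9
tool_pos: [626.3, 113.3, 253.8]
ee_rot: [-1.182, 1.241, -1.235]
wrist_force: [1.3, 14.1, 3.2]
width: 0.181
```

send_rows(increments=[{"x":1,"y":0,"z":0,"wx":0,"wy":0,"wz":0}])

```text
t: 6.0
tool_pos: [626.3, 112.9, 253.8]
ee_rot: [-1.181, 1.242, -1.234]
wrist_force: [0.6, 15.3, 3.0]
width: 0.178
```

```bash
python3 - <<'E'
from h import *
hs()
E
```

```text
t 6.0 tcp [626.3 112.9 253.8] gp [626.7 114.4  98.8] x ang -92.35 down [ 0.003  0.009 -1.   ] F [ 0.6 15.3  3. ] w 15.2 q [0.07 0.4  1.69 0.01 1.05 1.67]
HX 621.8 HY 138.7 Z 98.8 Fh 0.0 15.3 3.0
```

send_rows(increments=[{"x":0,"y":-0.5,"z":-5.1,"wx":0,"wy":0,"wz":0},{"x":0,"y":-0.4,"z":-5.1,"wx":0,"wy":0,"wz":0},{"x":0,"y":0.2,"z":-4.5,"wx":0,"wy":0,"wz":0},{"x":0,"y":0.5,"z":-4.5,"wx":0,"wy":0,"wz":0},{"x":0,"y":0.8,"z":-4.4,"wx":0,"wy":0,"wz":0},{"x":0,"y":1.2,"z":-4.3,"wx":0,"wy":0,"wz":0}])

```text
t: 6.6
tool_pos: [600.7, 114.1, 253.6]
ee_rot: [-1.173, 1.234, -1.238]
wrist_force: [6.3, 14.2, 4.2]
width: 0.178
```

```bash
python3 - <<'E'
from h import *
hs()
E
```

```text
t 6.6 tcp [600.7 114.1 253.6] gp [602.8 115.6  98.6] x ang -92.33 down [ 0.013  0.009 -1.   ] F [ 6.3 14.2  4.2] w 15.2 q [0.07 0.35 1.75 0.01 1.02 1.68]
HX 597.8 HY 139.0 Z 98.6 Fh 5.8 14.4 4.2
```

send_rows(increments=[{"x":0,"y":1.5,"z":-4.2,"wx":0,"wy":0,"wz":0},{"x":0,"y":1.8,"z":-4.2,"wx":0,"wy":0,"wz":0},{"x":0,"y":2.1,"z":-4,"wx":0,"wy":0,"wz":0},{"x":0,"y":2.4,"z":-3.8,"wx":0,"wy":0,"wz":0},{"x":0,"y":2.7,"z":-3.6,"wx":0,"wy":0,"wz":0},{"x":0,"y":2.9,"z":-3.4,"wx":0,"wy":0,"wz":0}])

```text
t: 7.2
tool_pos: [578.6, 115.2, 243.5]
ee_rot: [-1.172, 1.233, -1.239]
wrist_force: [0.7, 15.6, 19.2]
width: 0.175
```

send_rows(increments=[{"x":0,"y":3.2,"z":-3.2,"wx":0,"wy":0,"wz":0},{"x":0,"y":3.4,"z":-2.9,"wx":0,"wy":0,"wz":0},{"x":0,"y":3.7,"z":-2.6,"wx":0,"wy":0,"wz":0},{"x":0,"y":3.7,"z":-2.4,"wx":0,"wy":0,"wz":0}])

```text
t: 7.6
tool_pos: [566.4, 115.8, 229.0]
ee_rot: [-1.175, 1.237, -1.237]
wrist_force: [-3.8, 16.4, 17.8]
width: 0.181
```

```bash
python3 - <<'E'
from h import *
hs()
E
```

```text
t 7.6 tcp [566.4 115.8 229. ] gp [568.  117.3  74. ] x ang -92.34 down [ 0.01  0.01 -1.  ] F [-3.8 16.4 17.8] w 15.5 q [0.08 0.33 1.84 0.01 0.96 1.68]
HX 563.0 HY 139.4 Z 74.0 Fh -4.4 16.3 17.8
```

send_rows(increments=[{"x":0.3,"y":4.1,"z":-2,"wx":0,"wy":0,"wz":0},{"x":0,"y":4.1,"z":-1.8,"wx":0,"wy":0,"wz":0},{"x":0,"y":4,"z":-1.2,"wx":0,"wy":0,"wz":0},{"x":0,"y":4,"z":-0.8,"wx":0,"wy":0,"wz":0}])

```text
t: 8.0
tool_pos: [559.1, 116.1, 210.6]
ee_rot: [-1.178, 1.241, -1.234]
wrist_force: [-3.6, 19.3, 12.5]
width: 0.183
```

send_rows(increments=[{"x":0,"y":4,"z":-0.5,"wx":0,"wy":0,"wz":0},{"x":0,"y":3,"z":0,"wx":0,"wy":0,"wz":0}])

```text
t: 8.2
tool_pos: [557.9, 116.2, 202.6]
ee_rot: [-1.18, 1.243, -1.233]
wrist_force: [-3.7, 20.1, 11.0]
width: 0.174
```

```bash
python3 - <<'E'
from h import *
hs(); s=cam("scene")
crop(s,200,190,460,350,3,"s5")
E
```

```text
t 8.2 tcp [557.9 116.2 202.6] gp [558.3 117.8  47.7] x ang -92.38 down [ 0.003  0.01  -1.   ] F [-3.7 20.1 11. ] w 14.8 q [0.08 0.36 1.87 0.01 0.92 1.68]
HX 553.3 HY 139.4 Z 47.7 Fh -4.5 19.9 11.0
```

View pics/s5.png

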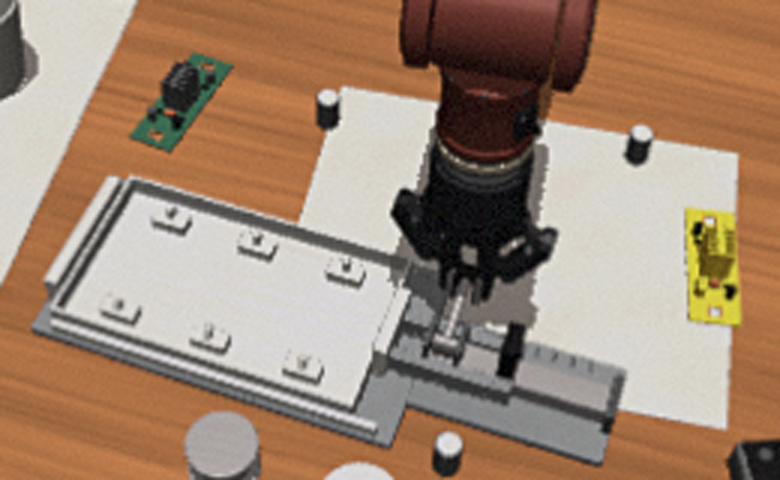

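send_rows(increments=[{"x":0,"y":0,"z":0,"wx":0,"wy":0,"wz":0},{"x":0,"y":0,"z":0,"wx":0,"wy":0,"wz":0},{"x":0,"y":0,"z":0,"wx":0,"wy":0,"wz":0},{"x":0,"y":-20,"z":0,"wx":0,"wy":0,"wz":0},{"x":0,"y":-40,"z":0,"wx":0,"wy":0,"wz":0},{"x":0,"y":-45,"z":0,"wx":0,"wy":0,"wz":0},{"x":0,"y":-45,"z":-40,"wx":0,"wy":0,"wz":0},{"x":0,"y":0,"z":-45,"wx":0,"wy":0,"wz":0},{"x":0,"y":0,"z":-45,"wx":0,"wy":0,"wz":0}], grip=40)

```text
t: 9.15
tool_pos: [433.8, 116.3, 344.1]
ee_rot: [-1.188, 1.237, -1.241]
wrist_force: [-1.5, 0.3, -0.6]
width: 0.471
```

```bash
python3 - <<'E'
from h import *
hs(); s=cam("scene"); t=cam("top")
crop(s,200,190,460,350,3,"s6");crop(t,220,140,420,290,4,"t6"); boards(s); boards(t)
E
```

```text
t 9.15 tcp [433.8 116.3 344.1] gp [434.3 116.2 189.1] x ang -92.33 down [ 0.003 -0.    -1.   ] F [-1.5  0.3 -0.6] w 40.2 q [ 0.11 -0.11  2.07 -0.    1.17  1.72]
HX 429.4 HY 133.0 Z 189.1 Fh -1.5 0.3 -0.6
board px [360. 254.] world [424.1 103. ] size [120.2  40.1] long ang 9.61
board px [261. 224.] world [ 400.1 -193.2] size [ 40.3 121.1] long ang 172.94
board px [404. 272.] world [ 402.7 -195.2] size [ 41.6 121.2] long ang 172.69
```

View pics/s6.png

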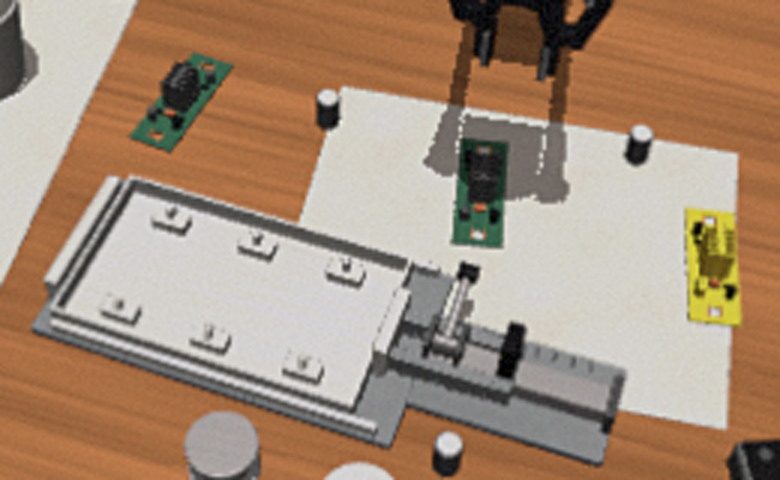

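View pics/t6.png

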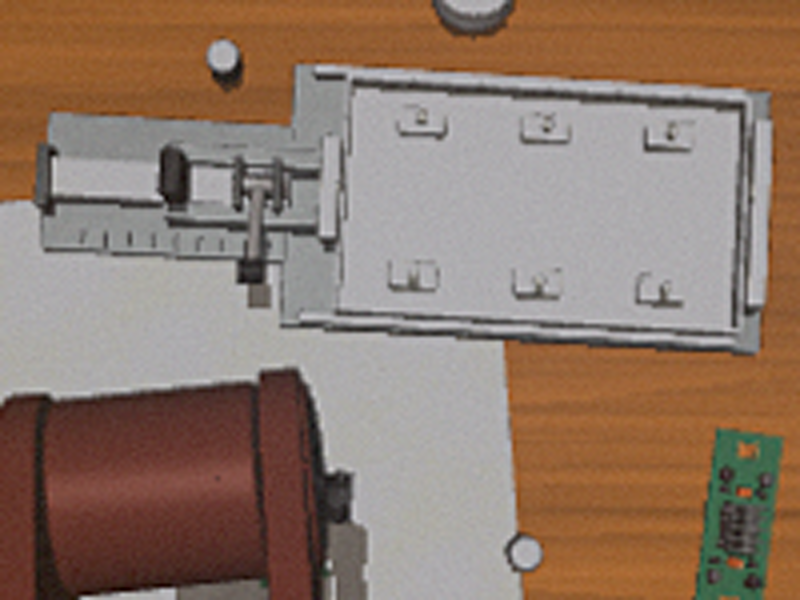

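```bash
python3 - <<'E'
from h import *
uu,vv=np.meshgrid(np.arange(640),np.arange(480)); uv=np.c_[uu.ravel(),vv.ravel()]
for n in("top","scene"):
    c=cam(n); P=depth(c,uv); hx=P[:,:2]@EX; hy=P[:,:2]@EY; z=P[:,2]
    k=(hx>540)&(hx<685)&(hy>-165)&(hy<80)&(z>20)&(z<45)
    for sx in(562,662):
        for sy in(-122,-42,38):
            j=k&(abs(hx-sx)<18)&(abs(hy-sy)<25)
            jj=j&(z<29); q=np.c_[hx,hy].astype(np.float32)[jj]; r=cv2.minAreaRect(q)
            tp=j&(z>30)
            pc=uv[tp].mean(0) if tp.sum() else None
            print(n,sx,sy,jj.sum(),"blk ctr",((np.percentile(q,3,axis=0)+np.percentile(q,97,axis=0))/2).round(1),"sz",(np.percentile(q,97,axis=0)-np.percentile(q,3,axis=0)).round(1),"z",np.median(z[jj]).round(1),"post",tp.sum(),(hx[tp].mean().round(1),hy[tp].mean().round(1),z[tp].max().round(1)) if tp.sum() else "")
    for lab,lo,hi in(("lips",19,25),("walls",30,34)):
        k=(z>lo)&(z<hi)&(hy>-120)&(hy<60)&(hx>515)&(hx<705)
        a=hx[k]; L=a[a<560]; H=a[a>660]; print(lab,np.percentile(L,[5,50,95]).round(1),np.percentile(H,[5,50,95]).round(1))
    # yaw from wall: fit
    for side in((525,560),(665,700)):
        k=(z>30)&(z<34.5)&(hy>-150)&(hy<70)&(hx>side[0])&(hx<side[1]); print("yaw slope",np.polyfit(hy[k],hx[k],1).round(4),k.sum())
    k=(z>40)&(hx>535)&(hx<570)&(hy>125)&(hy<155); print("knob",k.sum(),hx[k].mean().round(1),hy[k].mean().round(1),np.percentile(z[k],[50,90]).round(1))
E
```

```text
top 562 -122 63 blk ctr [ 561.1 -122.7] sz [14.4 28.2] z 24.3 post 8 (np.float64(559.2), np.float64(-122.0), np.float64(37.5))
top 562 -42 69 blk ctr [561.2 -42.9] sz [15.3 28.1] z 24.5 post 6 (np.float64(559.9), np.float64(-42.0), np.float64(38.4))
top 562 38 61 blk ctr [562.2  37.8] sz [15.5 25.9] z 23.8 post 8 (np.float64(560.5), np.float64(37.3), np.float64(39.7))
top 662 -122 62 blk ctr [ 660.7 -123.5] sz [15.3 28.3] z 25.1 post 9 (np.float64(661.5), np.float64(-124.5), np.float64(39.3))
top 662 -42 66 blk ctr [661.1 -43.6] sz [15.1 28.8] z 23.8 post 7 (np.float64(662.1), np.float64(-42.6), np.float64(37.6))
top 662 38 61 blk ctr [661.9  36.3] sz [15.4 28.2] z 24.2 post 8 (np.float64(662.0), np.float64(36.0), np.float64(39.4))
lips [528.5 532.2 557.4] [661.5 690.6 694.6]
walls [535.3 537.  539. ] [684.3 686.1 687.6]
yaw slope [1.000000e-04 5.382071e+02] 78
yaw slope [1.500000e-03 6.854937e+02] 84
knob 51 556.5 138.8 [63.3 66.2]
scene 562 -122 60 blk ctr [ 559.  -119.7] sz [16.9 27.9] z 24.5 post 7 (np.float64(558.4), np.float64(-119.6), np.float64(37.2))
scene 562 -42 65 blk ctr [559.4 -40.1] sz [16.6 29. ] z 24.4 post 8 (np.float64(558.5), np.float64(-40.1), np.float64(37.1))
scene 562 38 66 blk ctr [560.2  40.4] sz [15.7 28.4] z 24.1 post 9 (np.float64(559.3), np.float64(40.2), np.float64(37.1))
scene 662 -122 69 blk ctr [ 659.2 -121.1] sz [15.8 29.3] z 24.1 post 11 (np.float64(660.6), np.float64(-121.4), np.float64(38.3))
scene 662 -42 72 blk ctr [659.6 -41. ] sz [16.6 28.3] z 23.8 post 11 (np.float64(660.6), np.float64(-41.1), np.float64(36.4))
scene 662 38 73 blk ctr [660.3  39.3] sz [15.1 28.6] z 23.9 post 10 (np.float64(662.5), np.float64(38.7), np.float64(37.7))
lips [532.9 536.  558.3] [662.9 685.9 693.2]
walls [531.9 534.5 546.6] [663.  683.8 686. ]
yaw slope [1.240000e-02 5.366212e+02] 92
yaw slope [5.500000e-03 6.839429e+02] 98
knob 57 558.2 141.4 [62.  65.8]
```

Tray is home (jaw contact felt, both views agree), but the knob top reads ~64 mm, a bit higher than fully down. I'll press it down with closed fingers to be sure.

send_rows(increments=[{"x":-3,"y":0,"z":42,"wx":0,"wy":0,"wz":0},{"x":-3,"y":0,"z":42,"wx":0,"wy":0,"wz":0},{"x":0,"y":0,"z":42,"wx":0,"wy":0,"wz":0},{"x":0,"y":35,"z":0,"wx":0,"wy":0,"wz":0},{"x":0,"y":35,"z":0,"wx":0,"wy":0,"wz":0},{"x":0,"y":20,"z":0,"wx":0,"wy":0,"wz":0},{"x":0,"y":5,"z":0,"wx":0,"wy":0,"wz":0},{"x":0,"y":0,"z":0,"wx":0,"wy":0,"wz":0}], grip=0)

```text
t: 10.15
tool_pos: [561.3, 117.7, 246.6]
ee_rot: [-1.191, 1.239, -1.238]
wrist_force: [-0.0, -0.1, 0.3]
width: -0.002
```

```bash
python3 - <<'E'
from h import *
hs(); s=cam("scene")
crop(s,300,220,440,325,5.5,"s7")
E
```

```text
t 10.15 tcp [561.3 117.7 246.6] gp [561.  117.6  91.6] x ang -92.28 down [-0.002 -0.    -1.   ] F [-0.  -0.1  0.3] w -0.2 q [ 0.08  0.29  1.84 -0.    1.    1.7 ]
HX 556.0 HY 139.4 Z 91.6 Fh -0.0 -0.1 0.3
```

View pics/s7.png

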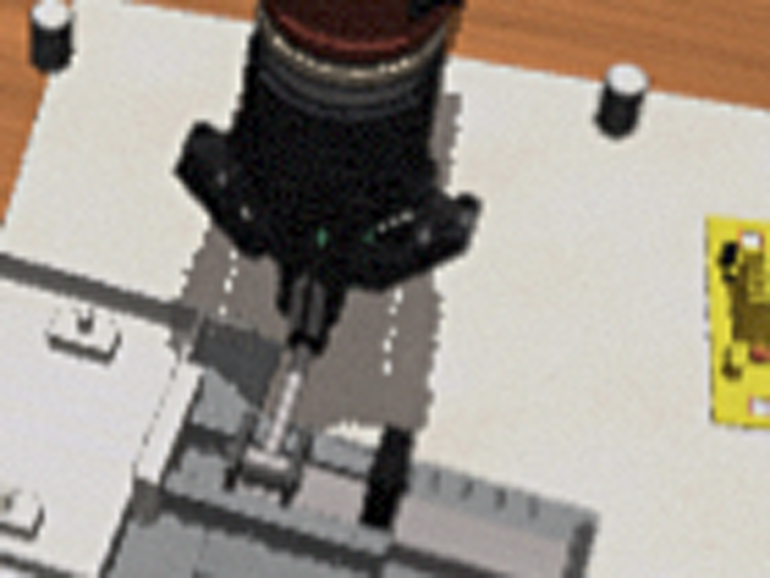

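send_rows(increments=[{"x":0,"y":5,"z":0,"wx":0,"wy":0,"wz":0},{"x":0,"y":5,"z":0,"wx":0,"wy":0,"wz":0}])

```text
t: 10.4
tool_pos: [561.6, 118.2, 239.3]
ee_rot: [-1.187, 1.235, -1.24]
wrist_force: [-0.5, -0.2, 0.4]
width: -0.001
```

send_rows(increments=[{"x":0,"y":3,"z":0,"wx":0,"wy":0,"wz":0},{"x":0,"y":2,"z":0,"wx":0,"wy":0,"wz":0}])

```text
t: 10.6
tool_pos: [560.3, 118.3, 233.0]
ee_rot: [-1.191, 1.238, -1.238]
wrist_force: [-1.9, 0.2, 3.2]
width: 0.001
```

send_rows(increments=[{"x":0,"y":2,"z":0,"wx":0,"wy":0,"wz":0},{"x":0,"y":1,"z":0,"wx":0,"wy":0,"wz":0}])

```text
t: 10.8
tool_pos: [560.4, 118.3, 231.2]
ee_rot: [-1.192, 1.239, -1.237]
wrist_force: [-7.3, 0.6, 15.0]
width: 0.001
```

send_rows(increments=[{"x":0,"y":-30,"z":0,"wx":0,"wy":0,"wz":0},{"x":0,"y":-40,"z":0,"wx":0,"wy":0,"wz":0},{"x":5.4,"y":-20,"z":-33.7,"wx":0,"wy":0,"wz":0},{"x":5.4,"y":0,"z":-33.7,"wx":0,"wy":0,"wz":0},{"x":5.4,"y":0,"z":-33.6,"wx":0,"wy":0,"wz":0},{"x":5.5,"y":0,"z":-33.7,"wx":0,"wy":0,"wz":0},{"x":0,"y":0,"z":0,"wx":0,"wy":-0.107,"wz":0},{"x":0,"y":0,"z":0,"wx":0,"wy":-0.107,"wz":0},{"x":0,"y":30,"z":0,"wx":0,"wy":0,"wz":0},{"x":0,"y":20,"z":0,"wx":0,"wy":0,"wz":0},{"x":0,"y":0,"z":0,"wx":0,"wy":0,"wz":0}], grip=50)

```text
t: 11.9
tool_pos: [423.2, 101.5, 266.8]
ee_rot: [-1.291, 1.084, -1.077]
wrist_force: [-0.7, -0.8, 0.8]
width: 0.586
```

```bash
sed -i 's/^EX=.*/EX=np.array([0.99892,-0.0465]);EY=np.array([0.0465,0.99892])/' h.py; python3 - <<'E'
from h import *
hs(); s=cam("scene"); boards(s);boards(cam("top"))
crop(s,310,190,450,295,5.5,"s8")
E
```

```text
t 11.9 tcp [423.2 101.5 266.8] gp [422.3 101.4 111.8] x ang -79.98 down [-0.006 -0.001 -1.   ] F [-0.7 -0.8  0.8] w 50.1 q [ 0.07 -0.02  2.15 -0.    1.01  1.47]
HX 417.1 HY 121.0 Z 111.8 Fh -0.7 -0.9 0.8
board px [360. 254.] world [424.1 103. ] size [120.2  39.8] long ang 9.73
board px [261. 224.] world [ 400.1 -193. ] size [ 40.7 121.1] long ang 172.94
board px [404. 272.] world [ 402.8 -195.1] size [ 41.8 121.1] long ang 172.69
```

View pics/s8.png

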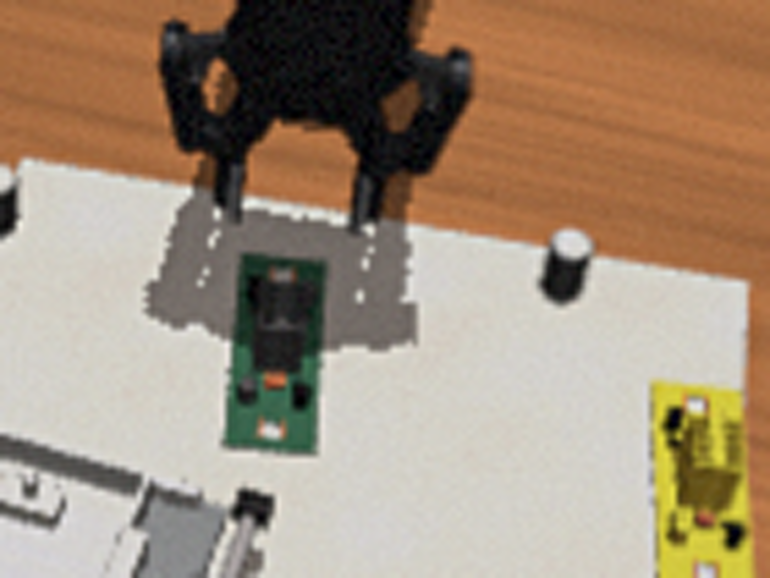

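Confirmed: green board with black heat sink at crop (275,340), not the yellow look-alike at (700,480). Descending.

send_rows(increments=[{"x":0,"y":35,"z":0,"wx":0,"wy":0,"wz":0},{"x":0,"y":30,"z":0,"wx":0,"wy":0,"wz":0},{"x":0,"y":12,"z":0,"wx":0,"wy":0,"wz":0},{"x":0,"y":8,"z":0,"wx":0,"wy":0,"wz":0},{"x":0,"y":0,"z":0,"wx":0,"wy":0,"wz":0},{"x":0,"y":0,"z":0,"wx":0,"wy":0,"wz":0}])

```text
t: 12.6
tool_pos: [426.0, 101.8, 185.9]
ee_rot: [-1.285, 1.078, -1.081]
wrist_force: [0.3, 0.2, 0.3]
width: 0.588
```

```bash
python3 - <<'E'
from h import *
hs(); s=cam("scene"); crop(s,310,190,450,295,5.5,"s9")
E
```

```text
t 12.6 tcp [426.  101.8 185.9] gp [426.4 101.8  30.9] x ang -79.98 down [ 0.003  0.    -1.   ] F [0.3 0.2 0.3] w 50.2 q [0.07 0.15 2.18 0.   0.81 1.47]
HX 421.2 HY 121.6 Z 30.9 Fh 0.3 0.2 0.3
```

View pics/s9.png

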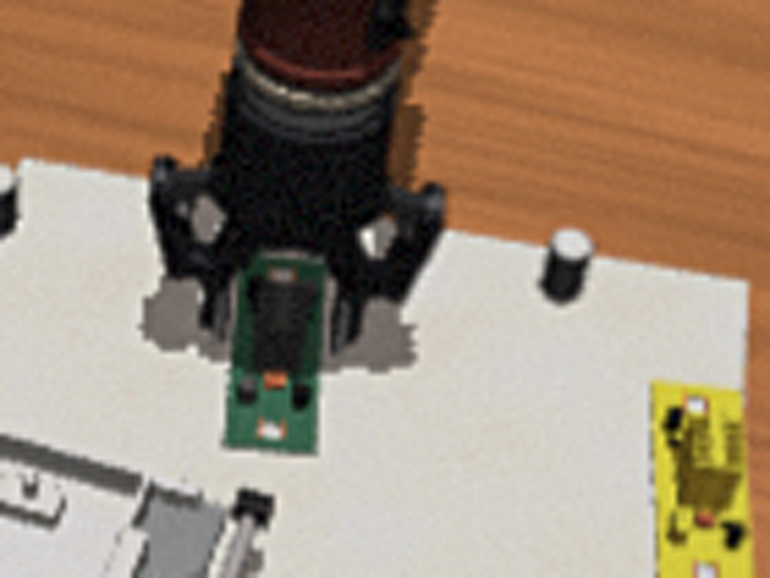

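send_rows(increments=[{"x":0,"y":2,"z":0,"wx":0,"wy":0,"wz":0},{"x":0,"y":0,"z":0,"wx":0,"wy":0,"wz":0},{"x":0,"y":0,"z":0,"wx":0,"wy":0,"wz":0},{"x":0,"y":0,"z":0,"wx":0,"wy":0,"wz":0},{"x":0,"y":0,"z":0,"wx":0,"wy":0,"wz":0}], grip=15, squeeze=80)

```text
t: 13.15
tool_pos: [425.7, 101.8, 183.6]
ee_rot: [-1.286, 1.078, -1.08]
wrist_force: [-1.9, -0.3, 6.3]
width: 0.263
```

```bash
python3 - <<'E'
from h import *
hs()
E
```

```text
t 13.15 tcp [425.7 101.8 183.6] gp [425.9 101.9  28.6] x ang -79.99 down [ 0.002  0.    -1.   ] F [-1.9 -0.3  6.3] w 22.5 q [0.07 0.15 2.18 0.   0.81 1.47]
HX 420.7 HY 121.6 Z 28.6 Fh -1.9 -0.4 6.3
```

send_rows(increments=[{"x":0,"y":-15,"z":0,"wx":0,"wy":0,"wz":0},{"x":0,"y":-30,"z":0,"wx":0,"wy":0,"wz":0},{"x":0,"y":-30,"z":0,"wx":0,"wy":0,"wz":0},{"x":0,"y":-15,"z":0,"wx":0,"wy":0.074,"wz":0},{"x":0,"y":0,"z":0,"wx":0,"wy":0.074,"wz":0},{"x":0,"y":0,"z":0,"wx":0,"wy":0.073,"wz":0},{"x":26.5,"y":0,"z":31.9,"wx":0,"wy":0,"wz":0},{"x":26.5,"y":0,"z":31.9,"wx":0,"wy":0,"wz":0},{"x":26.5,"y":0,"z":31.9,"wx":0,"wy":0,"wz":0},{"x":26.5,"y":0,"z":31.9,"wx":0,"wy":0,"wz":0},{"x":26.5,"y":0,"z":31.9,"wx":0,"wy":0,"wz":0},{"x":26.3,"y":0,"z":31.8,"wx":0,"wy":0,"wz":0},{"x":0,"y":0,"z":0,"wx":0,"wy":0,"wz":0},{"x":0,"y":0,"z":0,"wx":0,"wy":0,"wz":0}])

```text
t: 14.55
tool_pos: [608.6, -66.3, 271.5]
ee_rot: [-1.187, 1.246, -1.243]
wrist_force: [-0.0, 1.1, -1.5]
width: 0.267
```

```bash
python3 - <<'E'
from h import *
hs(); s=cam("scene"); crop(s,200,170,400,320,4,"s10"); t=cam("top"); crop(t,270,120,430,250,5,"t10")
E
```

```text
t 14.55 tcp [608.6 -66.3 271.5] gp [608.2 -66.2 116.5] x ang -92.73 down [-0.002  0.001 -1.   ] F [-0.   1.1 -1.5] w 22.8 q [-0.22  0.33  1.74  0.    1.07  1.4 ]
HX 610.7 HY -37.8 Z 116.5 Fh -0.1 1.1 -1.5
```

View pics/s10.png

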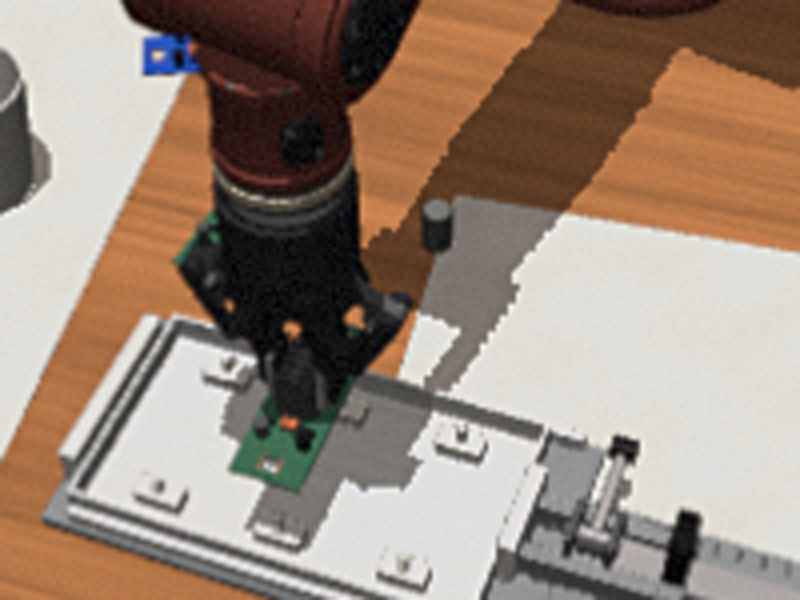

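View pics/t10.png

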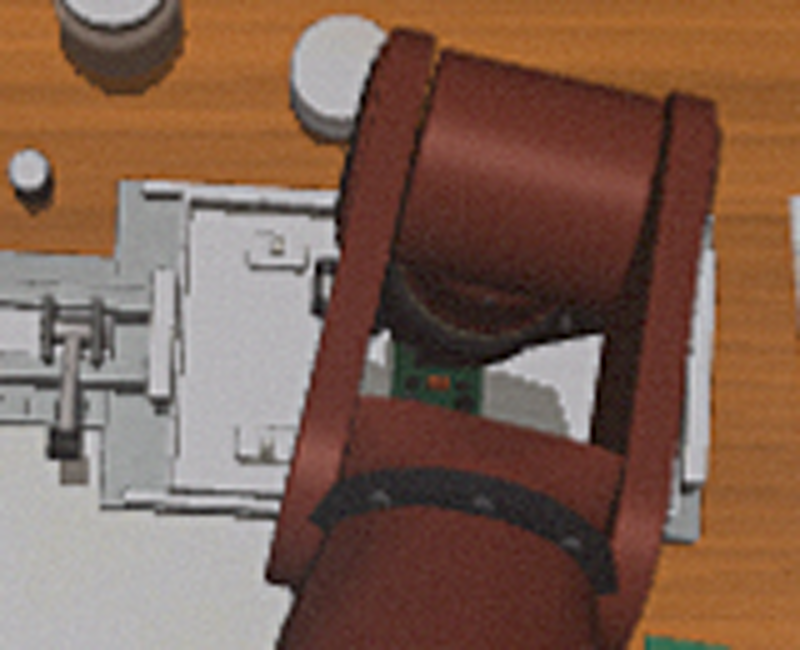

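```bash
python3 - <<'E'
from h import *
hs(); s=cam("scene"); im=s["bgr"]
crop(s,245,260,300,300,14,"s11")
p=plane(s,[(267.5,285.75)],90.3)[0]; print(p, p[:2]@EX,p[:2]@EY)
# scene posts
uu,vv=np.meshgrid(np.arange(640),np.arange(480)); uv=np.c_[uu.ravel(),vv.ravel()]
P=depth(s,uv); hx=P[:,:2]@EX; hy=P[:,:2]@EY; z=P[:,2]
print("gp",608.2*EX[0]+66.2*.0465)
for sx in(560,660):
  for sy in(-118,-38,42):
    j=(abs(hx-sx)<12)&(abs(hy-sy)<12)&(z>29)&(z<42); print(sx,sy,j.sum(),hx[j].mean().round(1),hy[j].mean().round(1))
    j=(abs(hx-sx)<16)&(abs(hy-sy)<22)&(z>22)&(z<28); print("   blk",j.sum(),np.percentile(hx[j],[3,97]).mean().round(1),np.percentile(hy[j],[3,97]).mean().round(1))
E
```

```text
t 14.65 tcp [607.6 -65.  271.5] gp [607.1 -64.8 116.5] x ang -92.63 down [-0.003  0.001 -1.   ] F [ 0.3 -0.1 -2.4] w 22.8 q [-0.22  0.33  1.74  0.    1.07  1.4 ]
HX 609.4 HY -36.6 Z 116.5 Fh 0.3 -0.1 -2.4
[656.63121035 -66.89278595  90.3       ] 659.0325631894509 -36.287190460674246
gp 610.6214440000001
560 -118 7 559.6 -115.2
   blk 55 559.7 -115.4
560 -38 0 nan nan
   blk 28 559.2 -27.8
560 42 12 560.3 44.3
   blk 50 559.6 44.4
660 -118 10 661.5 -116.9
   blk 60 660.1 -116.0
660 -38 11 662.1 -35.7
   blk 62 659.6 -35.5
660 42 8 661.8 43.2
   blk 61 660.1 43.9<stdin>:11: RuntimeWarning: Mean of empty slice.
  ret = ret.dtype.type(ret / rcount)
```

View pics/s11.png

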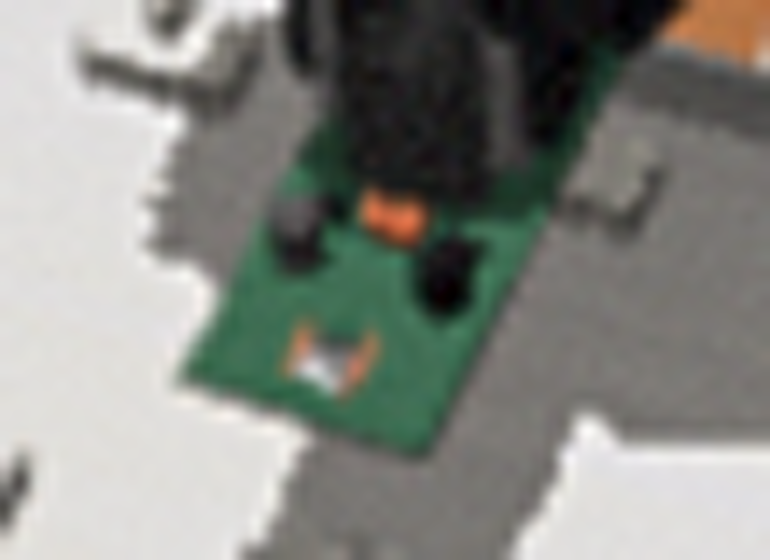

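```bash
python3 - <<'E'
from h import *
hs(); s=cam("scene")
for z in (88,90.3):
    p=plane(s,np.array([(333,357),(180,378),(425,455)])/14+[245-.5+.5/14,260-.5+.5/14],z)[:,:2]; print(z,np.c_[p@EX,p@EY].round(1), p[2]-p[1])
E
```

```text
t 14.7 tcp [607.5 -64.8 271.7] gp [607.1 -64.6 116.7] x ang -92.6 down [-0.003  0.001 -1.   ] F [-0.4  0.5 -1.8] w 22.5 q [-0.22  0.33  1.74  0.    1.07  1.39]
HX 609.4 HY -36.3 Z 116.7 Fh -0.4 0.5 -1.8
88 [[655.1 -36.1]
 [667.7 -57.9]
 [667.8 -14.4]] [ 2.18351133 43.52617086]
90.3 [[656.5 -35.3]
 [669.1 -57.1]
 [669.3 -13.6]] [ 2.17745952 43.40553383]
```

send_rows(increments=[{"x":0.6,"y":15,"z":2.5,"wx":0,"wy":0,"wz":0},{"x":0,"y":15,"z":0,"wx":0,"wy":0,"wz":0},{"x":0,"y":10,"z":0,"wx":0,"wy":0,"wz":0},{"x":0,"y":5,"z":0,"wx":0,"wy":0,"wz":0},{"x":0,"y":0,"z":0,"wx":0,"wy":0,"wz":0},{"x":0,"y":0,"z":0,"wx":0,"wy":0,"wz":0}])

```text
t: 15.35
tool_pos: [611.4, -66.5, 227.5]
ee_rot: [-1.187, 1.243, -1.243]
wrist_force: [0.4, 0.0, -0.6]
width: 0.262
```

```bash
python3 - <<'E'
from h import *
hs(); s=cam("scene"); crop(s,235,230,305,300,8.5,"s12")
E
```

```text
t 15.35 tcp [611.4 -66.5 227.5] gp [611.4 -66.5  72.5] x ang -92.65 down [-0.  0. -1.] F [ 0.4  0.  -0.6] w 22.3 q [-0.22  0.4   1.75  0.    1.    1.39]
HX 613.8 HY -38.0 Z 72.5 Fh 0.4 0.1 -0.6
```

View pics/s12.png

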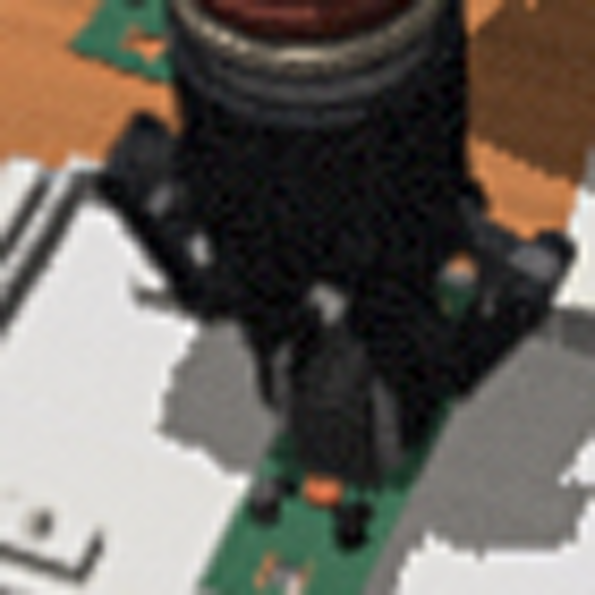

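send_rows(increments=[{"x":0,"y":0,"z":0,"wx":0,"wy":0,"wz":0},{"x":0,"y":0,"z":0,"wx":0,"wy":0,"wz":0},{"x":0,"y":0,"z":0,"wx":0,"wy":0,"wz":0},{"x":0,"y":0,"z":0,"wx":0,"wy":0,"wz":0},{"x":0,"y":0,"z":0,"wx":0,"wy":0,"wz":0}])

```text
t: 15.9
tool_pos: [611.2, -66.4, 227.8]
ee_rot: [-1.187, 1.243, -1.243]
wrist_force: [0.2, 0.1, -1.8]
width: 0.263
```

```bash
python3 - <<'E'
from h import *
hs(); s=cam("scene"); hs(); crop(s,240,265,310,320,11,"s13")
E
```

```text
t 15.9 tcp [611.2 -66.4 227.8] gp [611.3 -66.4  72.8] x ang -92.65 down [ 0. -0. -1.] F [ 0.2  0.1 -1.8] w 22.5 q [-0.22  0.4   1.75  0.    1.    1.39]
HX 613.7 HY -37.9 Z 72.8 Fh 0.2 0.2 -1.8
t 15.95 tcp [611.2 -66.5 227.7] gp [611.2 -66.5  72.7] x ang -92.65 down [ 0.  0. -1.] F [-0.4 -0.6 -0.8] w 22.2 q [-0.22  0.4   1.75  0.    1.    1.39]
HX 613.7 HY -38.0 Z 72.7 Fh -0.3 -0.6 -0.8
```

View pics/s13.png

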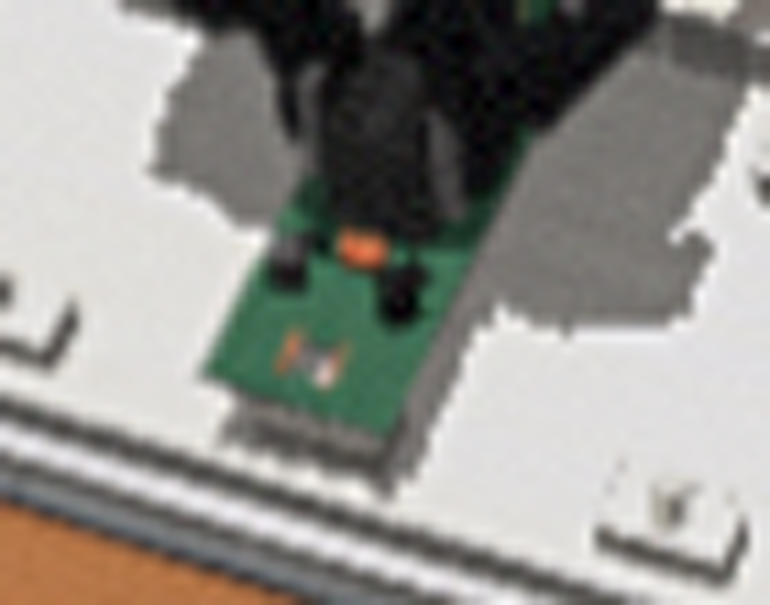

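```bash
python3 - <<'E'
from h import *
s=cam("scene")
for z in (45.3,46.5):
    p=plane(s,np.array([(312,360),(205,375),(388,432)])/11+[240-.45,265-.45],z)[:,:2]; print(z,np.c_[p@EX,p@EY].round(1))
print(proj(s,[np.r_[659.9*EX-35.6*EY,25],np.r_[659.9*EX-35.6*EY,38]]))
E
```

```text
45.3 [[660.8 -37.8]
 [672.4 -57.8]
 [672.1 -15.3]]
46.5 [[661.5 -37.4]
 [673.1 -57.4]
 [672.8 -15. ]]
[[269.50453179 302.03262037]
 [269.14317653 298.98788823]]
```

send_rows(increments=[{"x":-0.8,"y":4,"z":-1,"wx":0,"wy":0,"wz":0},{"x":0,"y":3,"z":0,"wx":0,"wy":0,"wz":0},{"x":0,"y":2,"z":0,"wx":0,"wy":0,"wz":0},{"x":0,"y":0,"z":0,"wx":0,"wy":0,"wz":0}])

```text
t: 16.4
tool_pos: [609.7, -65.5, 217.9]
ee_rot: [-1.188, 1.245, -1.242]
wrist_force: [-1.6, 0.5, -1.1]
width: 0.271
```

send_rows(increments=[{"x":0,"y":2,"z":0,"wx":0,"wy":0,"wz":0},{"x":0,"y":1,"z":0,"wx":0,"wy":0,"wz":0}])

```text
t: 16.6
tool_pos: [610.0, -65.6, 215.9]
ee_rot: [-1.189, 1.245, -1.242]
wrist_force: [-3.7, 0.2, 4.4]
width: 0.268
```

send_rows(increments=[{"x":0,"y":1,"z":0,"wx":0,"wy":0,"wz":0},{"x":0,"y":1,"z":0,"wx":0,"wy":0,"wz":0}])

```text
t: 16.8
tool_pos: [610.1, -65.6, 214.5]
ee_rot: [-1.189, 1.245, -1.242]
wrist_force: [-4.9, 0.0, 8.7]
width: 0.262
```

```bash
python3 - <<'E'
from h import *
hs(); s=cam("scene"); hs(); crop(s,240,265,310,320,11,"s14")
E
```

```text
t 16.8 tcp [610.1 -65.6 214.5] gp [609.8 -65.6  59.5] x ang -92.64 down [-0.002  0.    -1.   ] F [-4.9  0.   8.7] w 22.4 q [-0.22  0.42  1.75 -0.    0.97  1.4 ]
HX 612.2 HY -37.2 Z 59.5 Fh -4.9 -0.2 8.7
t 16.85 tcp [610.1 -65.6 214.5] gp [609.8 -65.6  59.5] x ang -92.64 down [-0.002  0.    -1.   ] F [-5.6  0.5  6.1] w 22.7 q [-0.22  0.42  1.75 -0.    0.98  1.4 ]
HX 612.2 HY -37.2 Z 59.5 Fh -5.7 0.2 6.1
```

View pics/s14.png

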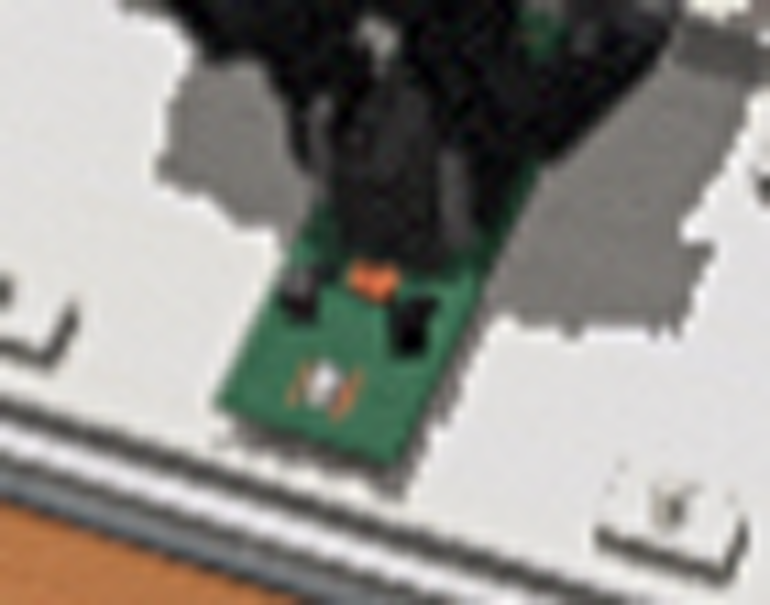

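send_rows(increments=[{"x":0,"y":0,"z":-0.8,"wx":0,"wy":0,"wz":0},{"x":0,"y":0,"z":0,"wx":0,"wy":0,"wz":0}])

```text
t: 17.05
tool_pos: [609.6, -65.6, 214.7]
ee_rot: [-1.187, 1.243, -1.243]
wrist_force: [-3.8, 0.2, 4.9]
width: 0.265
```

send_rows(increments=[{"x":0,"y":1,"z":0,"wx":0,"wy":0,"wz":0},{"x":0,"y":1,"z":0,"wx":0,"wy":0,"wz":0}])

```text
t: 17.25
tool_pos: [609.9, -65.7, 213.7]
ee_rot: [-1.188, 1.243, -1.243]
wrist_force: [-5.5, 0.9, 12.5]
width: 0.263
```

send_rows(increments=[{"x":0,"y":1,"z":0,"wx":0,"wy":0,"wz":0},{"x":0,"y":1,"z":0,"wx":0,"wy":0,"wz":0}])

```text
t: 17.45
tool_pos: [610.1, -65.7, 212.6]
ee_rot: [-1.188, 1.243, -1.243]
wrist_force: [-5.3, 0.7, 11.4]
width: 0.265
```

```bash
python3 - <<'E'
from h import *
hs()
E
```

```text
t 17.45 tcp [610.1 -65.7 212.6] gp [610.  -65.7  57.6] x ang -92.63 down [-0.001 -0.    -1.   ] F [-5.3  0.7 11.4] w 22.6 q [-0.22  0.42  1.75 -0.    0.97  1.4 ]
HX 612.4 HY -37.3 Z 57.6 Fh -5.4 0.5 11.4
```

send_rows(increments=[{"x":0,"y":1,"z":-0.5,"wx":0,"wy":0,"wz":0},{"x":0,"y":1,"z":-0.3,"wx":0,"wy":0,"wz":0}])

```text
t: 17.65
tool_pos: [609.6, -65.8, 211.1]
ee_rot: [-1.187, 1.243, -1.243]
wrist_force: [-6.5, 0.7, 17.5]
width: 0.261
```

send_rows(increments=[{"x":0,"y":1,"z":0,"wx":0,"wy":0,"wz":0},{"x":0,"y":1,"z":0,"wx":0,"wy":0,"wz":0}])

```text
t: 17.85
tool_pos: [608.9, -65.7, 208.7]
ee_rot: [-1.188, 1.244, -1.242]
wrist_force: [-14.0, -0.1, 21.1]
width: 0.266
```

send_rows(increments=[{"x":0,"y":1,"z":0,"wx":0,"wy":0,"wz":0},{"x":0,"y":0.5,"z":0,"wx":0,"wy":0,"wz":0}])

```text
t: 18.05
tool_pos: [608.9, -65.7, 208.6]
ee_rot: [-1.189, 1.244, -1.242]
wrist_force: [-17.5, 2.0, 26.4]
width: 0.27
```

```bash
python3 - <<'E'
from h import *
hs(); s=cam("scene"); hs(); crop(s,240,265,310,320,11,"s15")
E
```

```text
t 18.05 tcp [608.9 -65.7 208.6] gp [608.6 -65.8  53.6] x ang -92.62 down [-0.002 -0.    -1.   ] F [-17.5   2.   26.4] w 23.0 q [-0.22  0.42  1.76 -0.    0.96  1.4 ]
HX 611.0 HY -37.4 Z 53.6 Fh -17.6 1.1 26.4
t 18.1 tcp [608.9 -65.7 208.7] gp [608.6 -65.8  53.7] x ang -92.62 down [-0.002 -0.    -1.   ] F [-15.8   1.   24.3] w 22.5 q [-0.22  0.42  1.76 -0.    0.96  1.4 ]
HX 611.0 HY -37.4 Z 53.7 Fh -15.9 0.2 24.3
```

View pics/s15.png

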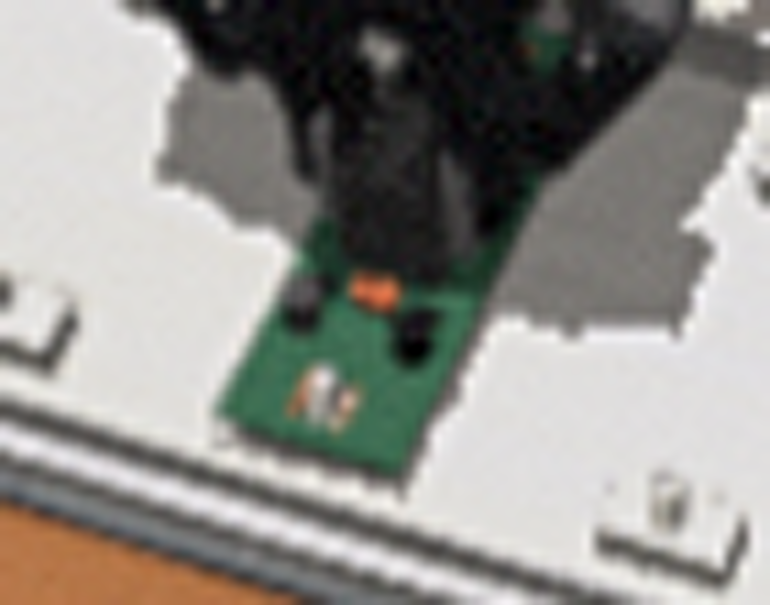

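send_rows(increments=[{"x":0,"y":-1,"z":-1,"wx":0,"wy":0,"wz":0},{"x":0,"y":-1,"z":0,"wx":0,"wy":0,"wz":0}])

```text
t: 18.3
tool_pos: [608.3, -65.6, 208.9]
ee_rot: [-1.186, 1.241, -1.245]
wrist_force: [-6.9, 0.2, 7.0]
width: 0.263
```

send_rows(increments=[{"x":0,"y":0,"z":0,"wx":0,"wy":0,"wz":0},{"x":0,"y":0,"z":0,"wx":0,"wy":0,"wz":0},{"x":0,"y":0,"z":0,"wx":0,"wy":0,"wz":0},{"x":0,"y":-20,"z":0,"wx":0,"wy":0,"wz":0},{"x":0,"y":-40,"z":0,"wx":0,"wy":0,"wz":0},{"x":0,"y":-40,"z":0,"wx":0,"wy":0,"wz":0},{"x":20,"y":0,"z":-35,"wx":0,"wy":0,"wz":0},{"x":20,"y":0,"z":-35,"wx":0,"wy":0,"wz":0},{"x":20,"y":0,"z":-35,"wx":0,"wy":0,"wz":0},{"x":20,"y":0,"z":-35,"wx":0,"wy":0,"wz":0},{"x":20,"y":0,"z":-35,"wx":0,"wy":0,"wz":0}], grip=50)

```text
t: 19.4
tool_pos: [427.0, -157.8, 305.9]
ee_rot: [-1.187, 1.242, -1.243]
wrist_force: [-0.6, -1.2, -0.3]
width: 0.586
```

```bash
python3 - <<'E'
from h import *
hs(); s=cam("scene"); t=cam("top"); hs(); crop(s,200,200,400,350,4,"s16");crop(t,260,140,420,260,5,"t16"); boards(s);boards(t)
E
```

```text
t 19.4 tcp [ 427.  -157.8  305.9] gp [ 427.1 -157.8  150.9] x ang -92.61 down [ 0.001 -0.    -1.   ] F [-0.6 -1.2 -0.3] w 50.1 q [-0.51 -0.04  2.09 -0.    1.09  1.11]
HX 433.9 HY -137.8 Z 150.9 Fh -0.5 -1.3 -0.3
t 19.5 tcp [ 424.8 -158.1  304.7] gp [ 424.2 -158.   149.7] x ang -92.84 down [-0.004  0.001 -1.   ] F [-0.5  0.6 -0.5] w 50.1 q [-0.51 -0.04  2.09 -0.    1.09  1.11]
HX 431.1 HY -138.1 Z 149.7 Fh -0.5 0.5 -0.5
board px [278. 286.] world [590.3 -71.5] size [ 41.7 127.6] long ang 177.02
board px [261. 224.] world [ 400.1 -192.9] size [ 41.  121.1] long ang 172.94
board px [355. 191.] world [612.5 -68.2] size [ 42.7 124.1] long ang 177.4
```

View pics/s16.png

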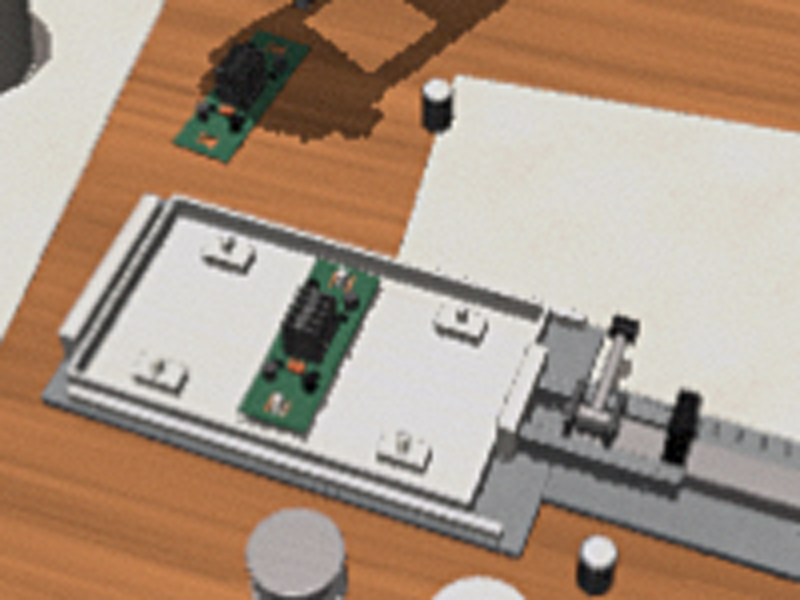

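View pics/t16.png

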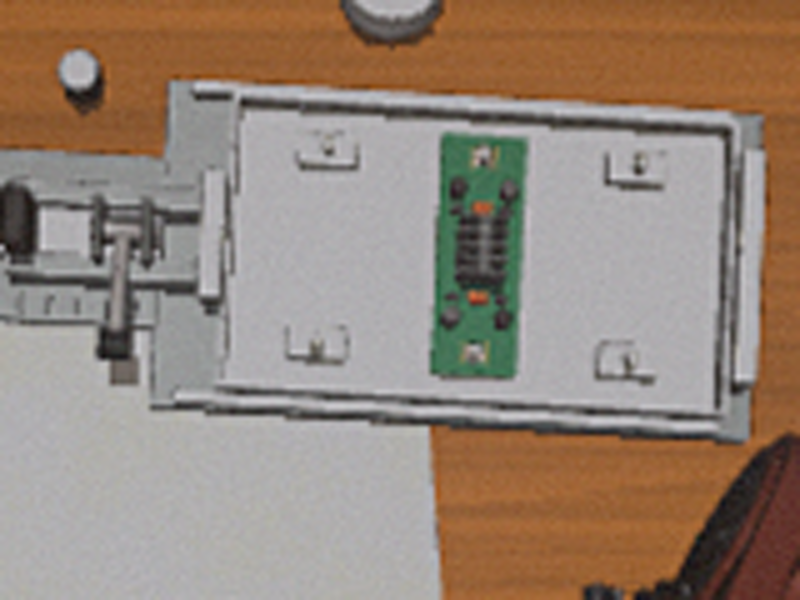

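```bash
cat >> h.py <<'E'
def bh(hyc,hxc=610.6):
    uu,vv=np.meshgrid(np.arange(640),np.arange(480)); uv=np.c_[uu.ravel(),vv.ravel()]
    for n in("top","scene"):
        c=cam(n); P=depth(c,uv); hx=P[:,:2]@EX; hy=P[:,:2]@EY; z=P[:,2]
        hsv=cv2.cvtColor(c["bgr"],cv2.COLOR_BGR2HSV).reshape(-1,3); g=(hsv[:,0]>50)&(hsv[:,0]<90)&(hsv[:,1]>80)
        r=[]
        for a,b in((-64,-30),(30,64)):
            j=g&(hx-hxc>a)&(hx-hxc<b)&(abs(hy-hyc)<26); r+= [np.median(z[j]).round(1),j.sum()]
        j=g&(abs(hx-hxc)<70)&(abs(hy-hyc)<30)
        k=(uv[j]).astype(np.float32); w=plane(c,cv2.convexHull(k).reshape(-1,2),27.4)[:,:2]; rr=cv2.minAreaRect(np.c_[w@EX,w@EY].astype(np.float32))
        print(n,"z -x/+x end",r,"ctr hx,hy",np.round(rr[0],1),"ang",round(rr[2],2))
E
python3 - <<'E'
from h import *
bh(-37); hs()
E
```

```text
top z -x/+x end [np.float64(26.7), np.int64(141), np.float64(27.1), np.int64(134)] ctr hx,hy [611.1 -37.5] ang 0.13
scene z -x/+x end [np.float64(27.1), np.int64(85), np.float64(26.8), np.int64(144)] ctr hx,hy [609.2 -35.8] ang 0.36
t 19.6 tcp [ 427.9 -157.7  306.1] gp [ 428.  -157.7  151.1] x ang -92.76 down [ 0.001 -0.    -1.   ] F [ 1.  -0.2  0.2] w 50.0 q [-0.51 -0.04  2.09  0.    1.09  1.11]
HX 434.9 HY -137.6 Z 151.1 Fh 1.1 -0.2 0.2
```

send_rows(increments=[{"x":37.5,"y":0,"z":-24.3,"wx":0,"wy":0,"wz":0},{"x":0,"y":20,"z":0,"wx":0,"wy":0.0785,"wz":0},{"x":0,"y":30,"z":0,"wx":0,"wy":0,"wz":0},{"x":0,"y":10,"z":0,"wx":0,"wy":0,"wz":0},{"x":0,"y":0,"z":0,"wx":0,"wy":0,"wz":0},{"x":0,"y":0,"z":0,"wx":0,"wy":0,"wz":0},{"x":0,"y":0,"z":0,"wx":0,"wy":0,"wz":0},{"x":0,"y":0,"z":0,"wx":0,"wy":0,"wz":0}])

```text
t: 20.4
tool_pos: [403.1, -193.9, 247.4]
ee_rot: [-1.147, 1.298, -1.302]
wrist_force: [1.2, -1.0, -0.6]
width: 0.584
```

```bash
python3 - <<'E'
from h import *
hs(); s=cam("scene"); boards(s); crop(s,210,150,330,240,6.5,"s17")
E
```

```text
t 20.4 tcp [ 403.1 -193.9  247.4] gp [ 403.4 -194.1   92.4] x ang -97.11 down [ 0.002 -0.001 -1.   ] F [ 1.2 -1.  -0.6] w 49.9 q [-0.61  0.04  2.14  0.    0.96  1.09]
HX 412.0 HY -175.1 Z 92.4 Fh 1.3 -0.9 -0.6
board px [278. 286.] world [590.3 -71.5] size [ 41.7 127.6] long ang 177.02
board px [261. 224.] world [ 400.2 -193. ] size [ 40.3 121.1] long ang 171.95
```

View pics/s17.png

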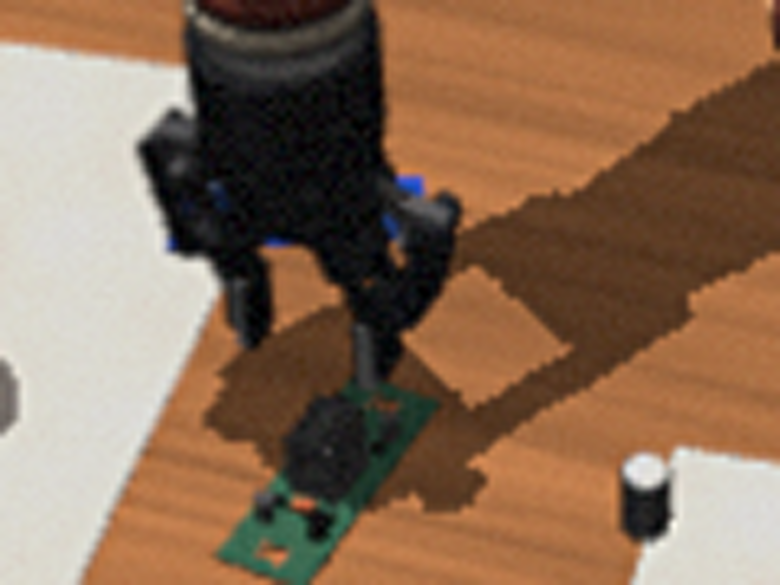

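The second green board (crop 325,480) is right below; the blue one is behind the gripper. Descending and grasping.

send_rows(increments=[{"x":0,"y":25,"z":-1.5,"wx":0,"wy":0,"wz":0},{"x":0,"y":20,"z":0,"wx":0,"wy":0,"wz":0},{"x":0,"y":12,"z":0,"wx":0,"wy":0,"wz":0},{"x":0,"y":6,"z":0,"wx":0,"wy":0,"wz":0},{"x":0,"y":0,"z":0,"wx":0,"wy":0,"wz":0},{"x":0,"y":0,"z":0,"wx":0,"wy":0,"wz":0}])

```text
t: 21.05
tool_pos: [401.2, -193.8, 183.8]
ee_rot: [-1.147, 1.299, -1.302]
wrist_force: [0.3, 1.1, -0.3]
width: 0.588
```

send_rows(increments=[{"x":0,"y":0,"z":0,"wx":0,"wy":0,"wz":0},{"x":0,"y":0,"z":0,"wx":0,"wy":0,"wz":0},{"x":0,"y":0,"z":0,"wx":0,"wy":0,"wz":0},{"x":0,"y":0,"z":0,"wx":0,"wy":0,"wz":0}], grip=15, squeeze=80)

```text
t: 21.45
tool_pos: [401.5, -194.0, 184.3]
ee_rot: [-1.147, 1.298, -1.302]
wrist_force: [-0.8, -0.1, 5.7]
width: 0.265
```

```bash
python3 - <<'E'
from h import *
hs()
E
```

```text
t 21.45 tcp [ 401.5 -194.   184.3] gp [ 401.8 -194.2   29.3] x ang -97.14 down [ 0.002 -0.001 -1.   ] F [-0.8 -0.1  5.7] w 22.6 q [-0.61  0.17  2.16 -0.    0.81  1.09]
HX 410.4 HY -175.3 Z 29.3 Fh -0.8 -0.2 5.7
```

send_rows(increments=[{"x":0,"y":-15,"z":0,"wx":0,"wy":0,"wz":0},{"x":0,"y":-30,"z":0,"wx":0,"wy":0,"wz":0},{"x":0,"y":-30,"z":0,"wx":0,"wy":0,"wz":0},{"x":0,"y":-15,"z":0,"wx":0,"wy":-0.078,"wz":0},{"x":-11.5,"y":0,"z":40.1,"wx":0,"wy":0,"wz":0},{"x":-11.5,"y":0,"z":40.1,"wx":0,"wy":0,"wz":0},{"x":-11.5,"y":0,"z":40.1,"wx":0,"wy":0,"wz":0},{"x":-11.6,"y":0,"z":40.1,"wx":0,"wy":0,"wz":0},{"x":-11.6,"y":0,"z":40,"wx":0,"wy":0,"wz":0},{"x":0,"y":15,"z":0,"wx":0,"wy":0,"wz":0},{"x":0,"y":15,"z":0,"wx":0,"wy":0,"wz":0},{"x":0,"y":10,"z":0,"wx":0,"wy":0,"wz":0},{"x":0,"y":0,"z":0,"wx":0,"wy":0,"wz":0},{"x":0,"y":0,"z":0,"wx":0,"wy":0,"wz":0},{"x":0,"y":0,"z":0,"wx":0,"wy":0,"wz":0},{"x":0,"y":0,"z":0,"wx":0,"wy":0,"wz":0}])

```text
t: 23.05
tool_pos: [603.8, -145.6, 234.3]
ee_rot: [-1.186, 1.242, -1.245]
wrist_force: [-0.4, 0.0, -0.4]
width: 0.262
```

```bash
python3 - <<'E'
from h import *
hs(); s=cam("scene"); hs(); crop(s,215,240,285,295,11,"s18")
E
```

```text
t 23.05 tcp [ 603.8 -145.6  234.3] gp [ 604.1 -145.7   79.3] x ang -92.7 down [ 0.002 -0.001 -1.   ] F [-0.4  0.  -0.4] w 22.4 q [-0.35  0.4   1.73 -0.    1.01  1.27]
HX 610.2 HY -117.4 Z 79.3 Fh -0.4 -0.0 -0.4
t 23.1 tcp [ 603.9 -145.5  234.2] gp [ 604.1 -145.6   79.2] x ang -92.7 down [ 0.002 -0.001 -1.   ] F [-0.5  0.  -1.1] w 22.9 q [-0.35  0.4   1.73  0.    1.01  1.27]
HX 610.2 HY -117.4 Z 79.2 Fh -0.5 -0.0 -1.1
```

View pics/s18.png

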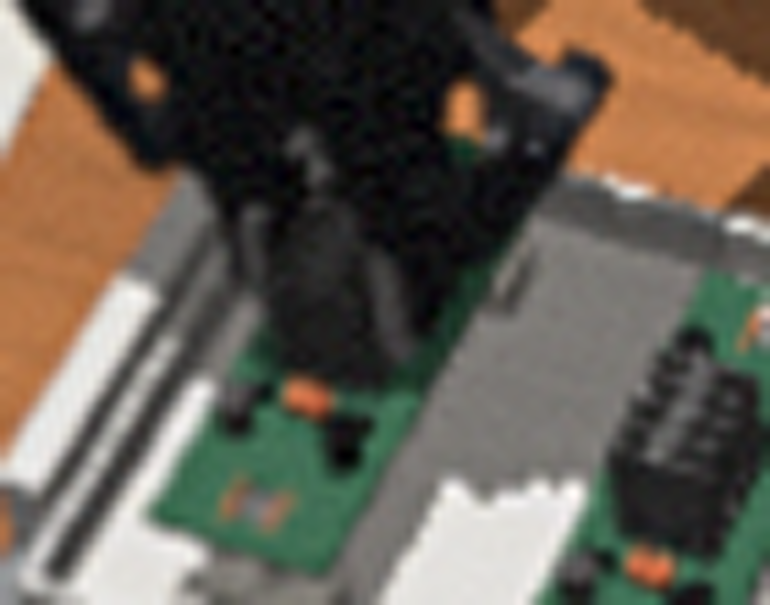

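```bash
python3 - <<'E'
from h import *
s=cam("scene")
p=plane(s,np.array([(258,502),(150,515),(335,575)])/11+[215-.45,240-.45],52.3)[:,:2]; print(np.c_[p@EX,p@EY].round(1))
E
```

```text
[[ 658.  -116.7]
 [ 669.4 -137.2]
 [ 669.7  -92.6]]
```

send_rows(increments=[{"x":0,"y":6,"z":0.6,"wx":0,"wy":0,"wz":0},{"x":0,"y":5,"z":0,"wx":0,"wy":0,"wz":0},{"x":0,"y":3,"z":0,"wx":0,"wy":0,"wz":0},{"x":0,"y":1,"z":0,"wx":0,"wy":0,"wz":0},{"x":0,"y":0,"z":0,"wx":0,"wy":0,"wz":0}])

```text
t: 23.65
tool_pos: [604.2, -145.1, 217.8]
ee_rot: [-1.187, 1.244, -1.243]
wrist_force: [0.1, -0.9, -1.2]
width: 0.266
```

send_rows(increments=[{"x":0,"y":1,"z":0,"wx":0,"wy":0,"wz":0},{"x":0,"y":1,"z":0,"wx":0,"wy":0,"wz":0}])

```text
t: 23.85
tool_pos: [604.4, -145.2, 216.6]
ee_rot: [-1.187, 1.243, -1.244]
wrist_force: [-1.9, -0.5, 2.7]
width: 0.26
```

send_rows(increments=[{"x":0,"y":1,"z":0,"wx":0,"wy":0,"wz":0},{"x":0,"y":1,"z":0,"wx":0,"wy":0,"wz":0}])

```text
t: 24.05
tool_pos: [604.6, -145.3, 215.4]
ee_rot: [-1.187, 1.243, -1.244]
wrist_force: [-2.4, 2.1, 8.5]
width: 0.267
```

```bash
python3 - <<'E'
from h import *
hs(); s=cam("scene"); hs(); crop(s,215,250,285,305,11,"s19")
E
```

```text
t 24.05 tcp [ 604.6 -145.3  215.4] gp [ 604.7 -145.4   60.4] x ang -92.67 down [ 0. -0. -1.] F [-2.4  2.1  8.5] w 22.8 q [-0.35  0.43  1.73 -0.    0.98  1.27]
HX 610.8 HY -117.1 Z 60.4 Fh -2.5 2.0 8.5
t 24.1 tcp [ 604.6 -145.4  215.4] gp [ 604.6 -145.4   60.4] x ang -92.67 down [ 0. -0. -1.] F [-2.5  1.   5.5] w 22.5 q [-0.35  0.43  1.73 -0.    0.98  1.27]
HX 610.8 HY -117.1 Z 60.4 Fh -2.5 0.9 5.5
```

View pics/s19.png

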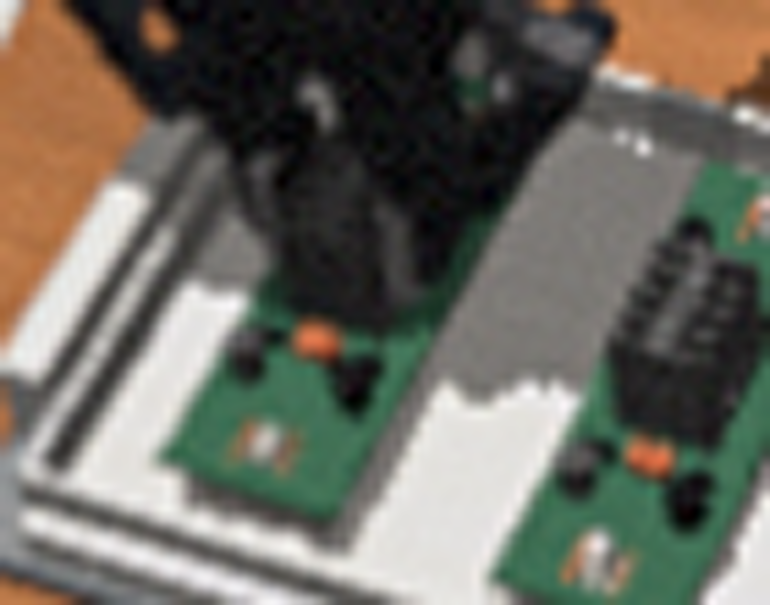

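The post tip shows in the hole (crop 265,437). Pressing on.

send_rows(increments=[{"x":0,"y":1,"z":-0.3,"wx":0,"wy":0,"wz":0},{"x":0,"y":1,"z":-0.2,"wx":0,"wy":0,"wz":0}])

```text
t: 24.3
tool_pos: [604.6, -145.4, 214.6]
ee_rot: [-1.186, 1.242, -1.244]
wrist_force: [-4.2, 2.1, 11.8]
width: 0.264
```

send_rows(increments=[{"x":0,"y":1,"z":-0.2,"wx":0,"wy":0,"wz":0},{"x":0,"y":1,"z":0,"wx":0,"wy":0,"wz":0}])

```text
t: 24.5
tool_pos: [604.7, -145.5, 213.7]
ee_rot: [-1.186, 1.242, -1.245]
wrist_force: [-4.3, 1.8, 16.8]
width: 0.265
```

send_rows(increments=[{"x":0,"y":1,"z":0,"wx":0,"wy":0,"wz":0},{"x":0,"y":1,"z":0,"wx":0,"wy":0,"wz":0}])

```text
t: 24.7
tool_pos: [604.6, -145.7, 211.6]
ee_rot: [-1.187, 1.242, -1.245]
wrist_force: [-4.3, -0.8, 0.9]
width: 0.265
```

send_rows(increments=[{"x":0,"y":1,"z":0,"wx":0,"wy":0,"wz":0},{"x":0,"y":1,"z":0,"wx":0,"wy":0,"wz":0}])

```text
t: 24.9
tool_pos: [604.6, -145.6, 209.3]
ee_rot: [-1.186, 1.242, -1.245]
wrist_force: [-6.2, 1.5, 18.0]
width: 0.266
```

send_rows(increments=[{"x":0,"y":0.7,"z":0,"wx":0,"wy":0,"wz":0},{"x":0,"y":0,"z":0,"wx":0,"wy":0,"wz":0}])

```text
t: 25.1
tool_pos: [604.6, -145.6, 209.3]
ee_rot: [-1.186, 1.242, -1.245]
wrist_force: [-7.0, 2.4, 16.9]
width: 0.263
```

send_rows(increments=[{"x":0,"y":-2,"z":-0.5,"wx":0,"wy":0,"wz":0},{"x":0,"y":0,"z":0,"wx":0,"wy":0,"wz":0}])

```text
t: 25.3
tool_pos: [604.1, -145.5, 209.3]
ee_rot: [-1.185, 1.24, -1.246]
wrist_force: [-0.4, 0.4, 7.7]
width: 0.263
```

send_rows(increments=[{"x":0,"y":0,"z":0,"wx":0,"wy":0,"wz":0},{"x":0,"y":0,"z":0,"wx":0,"wy":0,"wz":0},{"x":0,"y":0,"z":0,"wx":0,"wy":0,"wz":0},{"x":0,"y":-20,"z":0,"wx":0,"wy":0,"wz":0},{"x":0,"y":-40,"z":0,"wx":0,"wy":0,"wz":0},{"x":0,"y":-40,"z":0,"wx":0,"wy":0,"wz":0},{"x":0,"y":0,"z":-45,"wx":0,"wy":0,"wz":0},{"x":0,"y":0,"z":-45,"wx":0,"wy":0,"wz":0},{"x":0,"y":0,"z":-45,"wx":0,"wy":0,"wz":0},{"x":0,"y":0,"z":-40,"wx":0,"wy":0,"wz":0},{"x":0,"y":0,"z":0,"wx":0,"wy":0,"wz":0}], grip=42)

```text
t: 26.4
tool_pos: [422.8, -135.2, 304.3]
ee_rot: [-1.19, 1.252, -1.238]
wrist_force: [-0.7, -0.2, -0.8]
width: 0.489
```

```bash
python3 - <<'E'
from h import *
hs(); s=cam("scene"); t=cam("top"); crop(s,200,200,400,350,4,"s20");cv2.imwrite("pics/t20.png",t["bgr"])
print("bay0");bh(-117);print("bay1");bh(-37); hs()
E
```

```text
t 26.4 tcp [ 422.8 -135.2  304.3] gp [ 421.6 -134.7  149.3] x ang -92.74 down [-0.008  0.004 -1.   ] F [-0.7 -0.2 -0.8] w 41.8 q [-0.47 -0.06  2.11 -0.    1.1   1.15]
HX 427.4 HY -114.9 Z 149.3 Fh -0.7 -0.2 -0.8
bay0
top z -x/+x end [np.float64(26.5), np.int64(132), np.float64(26.9), np.int64(136)] ctr hx,hy [ 611.9 -117.5] ang 0.21
scene z -x/+x end [np.float64(27.1), np.int64(76), np.float64(26.9), np.int64(129)] ctr hx,hy [ 610.1 -115.7] ang 89.91
bay1
top z -x/+x end [np.float64(27.0), np.int64(140), np.float64(27.2), np.int64(138)] ctr hx,hy [611.  -37.7] ang 0.06
scene z -x/+x end [np.float64(27.0), np.int64(79), np.float64(27.0), np.int64(139)] ctr hx,hy [608.7 -35.9] ang 89.69
t 26.7 tcp [ 429.6 -137.4  308.1] gp [ 429.9 -137.5  153.1] x ang -92.65 down [ 0.002 -0.001 -1.   ] F [-0.1  0.2  0.4] w 41.8 q [-0.47 -0.05  2.09  0.    1.1   1.15]
HX 435.8 HY -117.3 Z 153.1 Fh -0.1 0.2 0.4
```

View pics/s20.png

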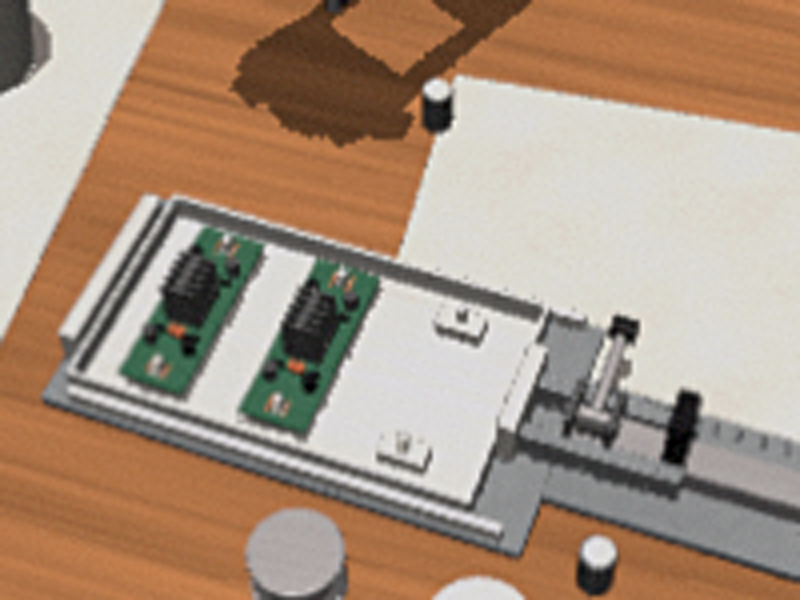

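View pics/t20.png

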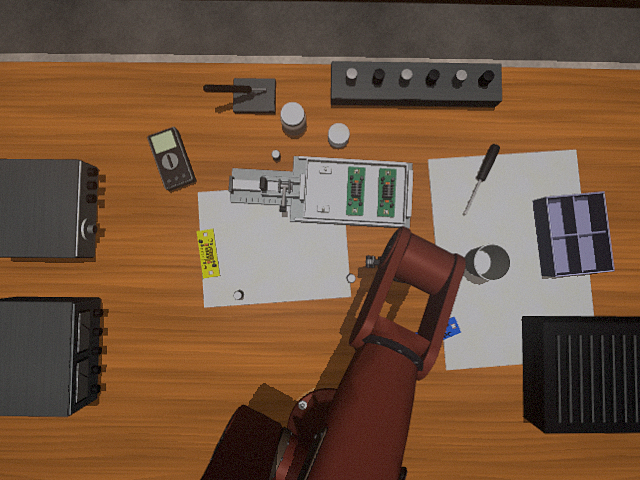

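send_rows(increments=[{"x":-37.2,"y":0,"z":16.7,"wx":0,"wy":0,"wz":0},{"x":-37.2,"y":0,"z":16.7,"wx":0,"wy":0,"wz":0},{"x":-37.2,"y":0,"z":16.7,"wx":0,"wy":0,"wz":0},{"x":-37.2,"y":0,"z":16.7,"wx":0,"wy":0,"wz":0},{"x":-37.2,"y":0,"z":16.7,"wx":0,"wy":0,"wz":0},{"x":-37.2,"y":0,"z":16.7,"wx":0,"wy":0,"wz":0},{"x":-37.5,"y":0,"z":16.8,"wx":0,"wy":0,"wz":0},{"x":0,"y":30,"z":0,"wx":0,"wy":0,"wz":0},{"x":0,"y":20,"z":0,"wx":0,"wy":0,"wz":0},{"x":0,"y":0,"z":0,"wx":0,"wy":0,"wz":0},{"x":0,"y":0,"z":0,"wx":0,"wy":0,"wz":0},{"x":0,"y":0,"z":0,"wx":0,"wy":0,"wz":0}])

```text
t: 27.9
tool_pos: [558.4, 117.9, 258.8]
ee_rot: [-1.185, 1.242, -1.245]
wrist_force: [-0.6, 0.3, 0.3]
width: 0.495
```

```bash
python3 - <<'E'
from h import *
hs(); s=cam("scene"); hs(); crop(s,300,220,440,325,5.5,"s21")
E
```

```text
t 27.9 tcp [558.4 117.9 258.8] gp [558.8 118.  103.8] x ang -92.69 down [ 0.003  0.    -1.   ] F [-0.6  0.3  0.3] w 42.3 q [0.09 0.27 1.85 0.   1.02 1.7 ]
HX 552.7 HY 143.8 Z 103.8 Fh -0.6 0.3 0.3
t 27.95 tcp [558.4 117.9 259.1] gp [558.8 117.9 104.1] x ang -92.7 down [ 0.003  0.    -1.   ] F [0.9 0.6 0.1] w 42.1 q [0.09 0.27 1.85 0.   1.02 1.7 ]
HX 552.7 HY 143.8 Z 104.1 Fh 0.8 0.7 0.1
```

View pics/s21.png

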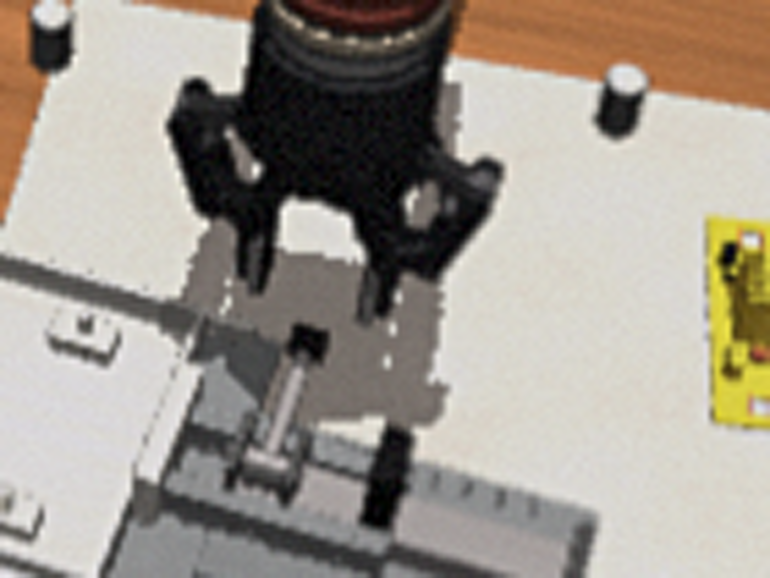

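send_rows(increments=[{"x":0,"y":20,"z":0,"wx":0,"wy":0,"wz":0},{"x":0,"y":20,"z":0,"wx":0,"wy":0,"wz":0},{"x":0,"y":10,"z":0,"wx":0,"wy":0,"wz":0},{"x":0,"y":4,"z":0,"wx":0,"wy":0,"wz":0},{"x":0,"y":0,"z":0,"wx":0,"wy":0,"wz":0},{"x":0,"y":0,"z":0,"wx":0,"wy":0,"wz":0}])

```text
t: 28.55
tool_pos: [557.9, 118.0, 204.5]
ee_rot: [-1.185, 1.242, -1.244]
wrist_force: [-0.1, -0.2, -1.3]
width: 0.491
```

send_rows(increments=[{"x":0,"y":0,"z":0,"wx":0,"wy":0,"wz":0},{"x":0,"y":0,"z":0,"wx":0,"wy":0,"wz":0},{"x":0,"y":0,"z":0,"wx":0,"wy":0,"wz":0},{"x":0,"y":0,"z":0,"wx":0,"wy":0,"wz":0}], grip=8, squeeze=50)

```text
t: 28.95
tool_pos: [557.8, 118.2, 204.5]
ee_rot: [-1.185, 1.243, -1.244]
wrist_force: [-1.5, 0.8, 4.8]
width: 0.181
```

```bash
python3 - <<'E'
from h import *
hs()
E
```

```text
t 28.95 tcp [557.8 118.2 204.5] gp [558.  118.3  49.5] x ang -92.68 down [ 0.002  0.    -1.   ] F [-1.5  0.8  4.8] w 15.5 q [0.09 0.35 1.86 0.   0.92 1.7 ]
HX 551.9 HY 144.1 Z 49.5 Fh -1.5 0.7 4.8
```

send_rows(increments=[{"x":0,"y":-3,"z":0.5,"wx":0,"wy":0,"wz":0},{"x":0,"y":-2.8,"z":0.8,"wx":0,"wy":0,"wz":0},{"x":0,"y":-2.9,"z":0.9,"wx":0,"wy":0,"wz":0},{"x":0,"y":-2.8,"z":1,"wx":0,"wy":0,"wz":0},{"x":0,"y":-4.1,"z":1.8,"wx":0,"wy":0,"wz":0},{"x":0,"y":-4.1,"z":2.1,"wx":0,"wy":0,"wz":0}])

```text
t: 29.55
tool_pos: [562.7, 117.9, 220.2]
ee_rot: [-1.19, 1.248, -1.241]
wrist_force: [3.2, 3.6, -12.8]
width: 0.176
```

send_rows(increments=[{"x":0,"y":-3.8,"z":2.4,"wx":0,"wy":0,"wz":0},{"x":0,"y":-3.6,"z":2.6,"wx":0,"wy":0,"wz":0},{"x":0,"y":-3.4,"z":2.9,"wx":0,"wy":0,"wz":0},{"x":0,"y":-3.2,"z":3.2,"wx":0,"wy":0,"wz":0},{"x":0,"y":-2.9,"z":3.4,"wx":0,"wy":0,"wz":0},{"x":0,"y":-2.7,"z":3.6,"wx":0,"wy":0,"wz":0}])

```text
t: 30.15
tool_pos: [580.6, 117.1, 242.0]
ee_rot: [-1.193, 1.25, -1.24]
wrist_force: [-6.3, 4.2, -6.6]
width: 0.171
```

```bash
python3 - <<'E'
from h import *
hs()
E
```

```text
t 30.15 tcp [580.6 117.1 242. ] gp [579.3 117.2  87. ] x ang -92.68 down [-0.008  0.    -1.   ] F [-6.3  4.2 -6.6] w 14.6 q [0.08 0.34 1.8  0.   1.01 1.7 ]
HX 573.3 HY 144.0 Z 87.0 Fh -6.5 3.9 -6.6
```

send_rows(increments=[{"x":0,"y":-2.4,"z":3.8,"wx":0,"wy":0,"wz":0},{"x":0,"y":-2.1,"z":4,"wx":0,"wy":0,"wz":0},{"x":0,"y":-1.8,"z":4.2,"wx":0,"wy":0,"wz":0},{"x":0,"y":-1.5,"z":4.2,"wx":0,"wy":0,"wz":0},{"x":0,"y":-1.2,"z":4.3,"wx":0,"wy":0,"wz":0},{"x":0,"y":-0.8,"z":4.4,"wx":0,"wy":0,"wz":0},{"x":0,"y":-0.5,"z":4.5,"wx":0,"wy":0,"wz":0},{"x":0,"y":-0.2,"z":4.5,"wx":0,"wy":0,"wz":0},{"x":0,"y":0.2,"z":5,"wx":0,"wy":0,"wz":0},{"x":0,"y":0.3,"z":3,"wx":0,"wy":0,"wz":0},{"x":0,"y":0,"z":0,"wx":0,"wy":0,"wz":0}])

```text
t: 31.25
tool_pos: [624.6, 115.0, 254.9]
ee_rot: [-1.187, 1.244, -1.243]
wrist_force: [-3.5, 2.7, -0.3]
width: 0.173
```

```bash
python3 - <<'E'
from h import *
hs()
E
```

```text
t 31.25 tcp [624.6 115.  254.9] gp [624.4 115.1  99.9] x ang -92.66 down [-0.001  0.    -1.   ] F [-3.5  2.7 -0.3] w 14.8 q [0.07 0.4  1.69 0.   1.06 1.69]
HX 618.4 HY 144.0 Z 99.9 Fh -3.6 2.6 -0.3
```

send_rows(increments=[{"x":-4,"y":0,"z":0,"wx":0,"wy":0,"wz":0},{"x":-4,"y":0,"z":0,"wx":0,"wy":0,"wz":0},{"x":-5,"y":0,"z":0,"wx":0,"wy":0,"wz":0},{"x":-5,"y":0,"z":0,"wx":0,"wy":0,"wz":0},{"x":-5,"y":0,"z":0,"wx":0,"wy":0,"wz":0},{"x":-5,"y":0,"z":0,"wx":0,"wy":0,"wz":0},{"x":-4,"y":0,"z":0,"wx":0,"wy":0,"wz":0},{"x":-3,"y":0,"z":0,"wx":0,"wy":0,"wz":0},{"x":0,"y":0,"z":0,"wx":0,"wy":0,"wz":0}])

```text
t: 32.15
tool_pos: [626.2, 149.5, 254.9]
ee_rot: [-1.189, 1.242, -1.244]
wrist_force: [-5.5, -1.3, 2.2]
width: 0.168
```

```bash
python3 - <<'E'
from h import *
hs(); s=cam("scene"); crop(s,200,190,460,350,3,"s22")
E
```

```text
t 32.15 tcp [626.2 149.5 254.9] gp [626.1 149.2  99.9] x ang -92.63 down [-0.    -0.002 -1.   ] F [-5.5 -1.3  2.2] w 14.4 q [ 0.13  0.41  1.67 -0.    1.06  1.74]
HX 618.5 HY 178.1 Z 99.9 Fh -5.5 -1.5 2.2
```

View pics/s22.png

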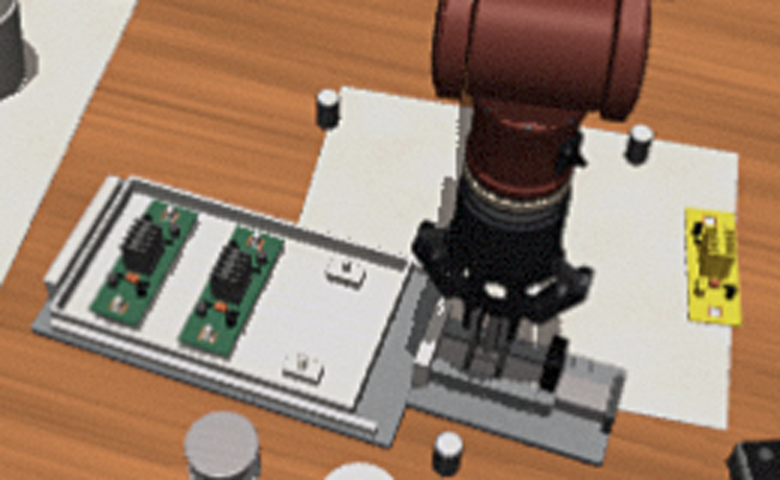

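Stop is drawn back 34 mm, tray stays home. Release, rise and retreat.

send_rows(increments=[{"x":0,"y":0,"z":0,"wx":0,"wy":0,"wz":0},{"x":0,"y":0,"z":0,"wx":0,"wy":0,"wz":0},{"x":0,"y":0,"z":0,"wx":0,"wy":0,"wz":0},{"x":0,"y":-20,"z":0,"wx":0,"wy":0,"wz":0},{"x":0,"y":-40,"z":0,"wx":0,"wy":0,"wz":0},{"x":0,"y":-40,"z":0,"wx":0,"wy":0,"wz":0},{"x":0,"y":0,"z":-45,"wx":0,"wy":0,"wz":0},{"x":0,"y":0,"z":-45,"wx":0,"wy":0,"wz":0},{"x":0,"y":0,"z":-45,"wx":0,"wy":0,"wz":0},{"x":0,"y":0,"z":-45,"wx":0,"wy":0,"wz":0},{"x":0,"y":0,"z":0,"wx":0,"wy":0,"wz":0},{"x":0,"y":0,"z":0,"wx":0,"wy":0,"wz":0}], grip=36)

```text
t: 33.4
tool_pos: [445.5, 158.3, 353.3]
ee_rot: [-1.185, 1.241, -1.244]
wrist_force: [1.1, -0.5, 0.5]
width: 0.425
```

```bash
python3 - <<'E'
from h import *
hs(); s=cam("scene"); t=cam("top"); crop(s,200,190,460,350,3,"s23"); crop(t,140,80,420,290,2.8,"t23")
print("bay0");bh(-117);print("bay1");bh(-37)
uu,vv=np.meshgrid(np.arange(640),np.arange(480)); uv=np.c_[uu.ravel(),vv.ravel()]
for c in(s,t):
    P=depth(c,uv); hx=P[:,:2]@EX; hy=P[:,:2]@EY; z=P[:,2]
    k=(z>85)&(z<112)&(hx>580)&(hx<650)&(hy>150)&(hy<210); print("knob",k.sum(),hx[k].mean(),hy[k].mean(),z[k].max())
    k=(z>44)&(z<56)&(abs(hx-611)<27)&(hy>95)&(hy<150); print("stopjaw",k.sum(),np.percentile(hy[k],[2,98]))
    k=(z>29)&(z<35)&(abs(hx-611)<60)&(hy>70)&(hy<110); print("tray end wall",k.sum(),np.percentile(hy[k],[2,50,98]))
    k=(z>42)&(z<49)&(abs(hx-611)<50)&(hy<-150)&(hy>-190); print("jaw",np.percentile(hy[k],[2,98]))
E
```

```text
t 33.4 tcp [445.5 158.3 353.3] gp [445.9 158.3 198.3] x ang -92.63 down [ 0.002  0.    -1.   ] F [ 1.1 -0.5  0.5] w 36.3 q [ 0.19 -0.06  2.01 -0.    1.19  1.81]
HX 438.1 HY 178.9 Z 198.3 Fh 1.1 -0.4 0.5
bay0
top z -x/+x end [np.float64(27.3), np.int64(134), np.float64(27.1), np.int64(138)] ctr hx,hy [ 611.8 -117.4] ang 0.1
scene z -x/+x end [np.float64(27.2), np.int64(75), np.float64(26.9), np.int64(131)] ctr hx,hy [ 610.1 -115.7] ang 89.9
bay1
top z -x/+x end [np.float64(27.2), np.int64(135), np.float64(27.0), np.int64(147)] ctr hx,hy [612.9 -37.8] ang 0.65
scene z -x/+x end [np.float64(27.3), np.int64(82), np.float64(27.2), np.int64(147)] ctr hx,hy [611.1 -36.4] ang 89.69
knob 59 608.7702503790133 179.5679237643382 109.86556784206357
stopjaw 104 [128.47234416 140.12998141]
tray end wall 57 [90.83202282 92.93939072 94.46366137]
jaw [-178.439033   -165.09768075]
knob 48 607.2382491194518 176.58814792661363 111.11638377933036
stopjaw 105 [126.12393259 137.42823864]
tray end wall 48 [88.75225602 90.4725318  91.70414537]
jaw [-179.54180299 -168.10025656]
```

View pics/s23.png

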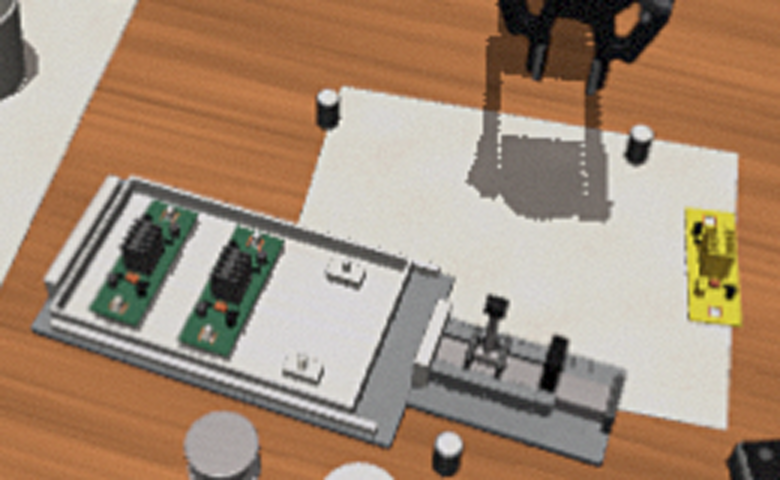

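View pics/t23.png

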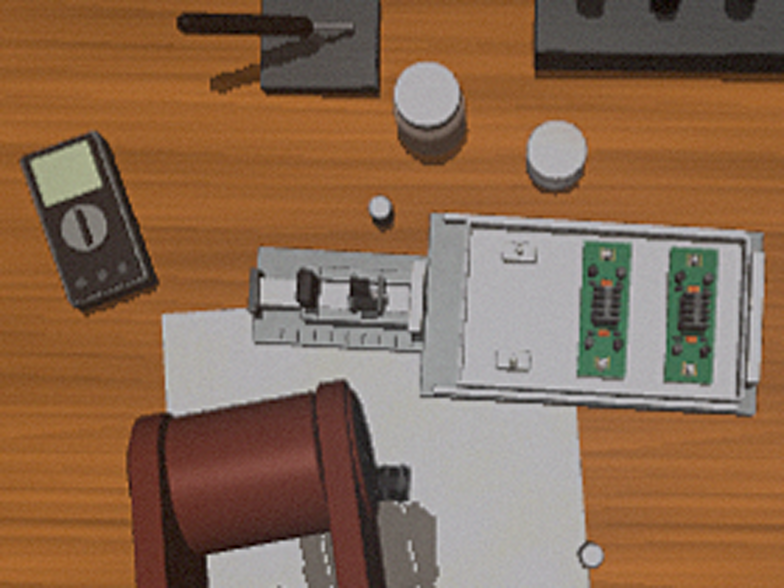

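```bash
python3 - <<'E'
from h import *
bh(-37);bh(-117)
t=cam("top"); crop(t,335,155,405,225,8,"t24"); hs()
E
```

```text
top z -x/+x end [np.float64(27.1), np.int64(135), np.float64(26.9), np.int64(145)] ctr hx,hy [613.  -37.7] ang 90.0
scene z -x/+x end [np.float64(27.1), np.int64(80), np.float64(27.0), np.int64(145)] ctr hx,hy [611.1 -35.9] ang 89.68
top z -x/+x end [np.float64(26.9), np.int64(133), np.float64(27.1), np.int64(135)] ctr hx,hy [ 611.9 -117.4] ang 0.21
scene z -x/+x end [np.float64(27.0), np.int64(74), np.float64(27.0), np.int64(131)] ctr hx,hy [ 610.1 -115.6] ang 89.86
t 33.95 tcp [446.5 158.2 352.7] gp [446.4 158.2 197.7] x ang -92.69 down [-0. -0. -1.] F [-0.   0.1 -0.3] w 35.9 q [ 0.19 -0.06  2.01  0.    1.19  1.81]
HX 438.6 HY 178.8 Z 197.7 Fh -0.0 0.1 -0.3
```

View pics/t24.png

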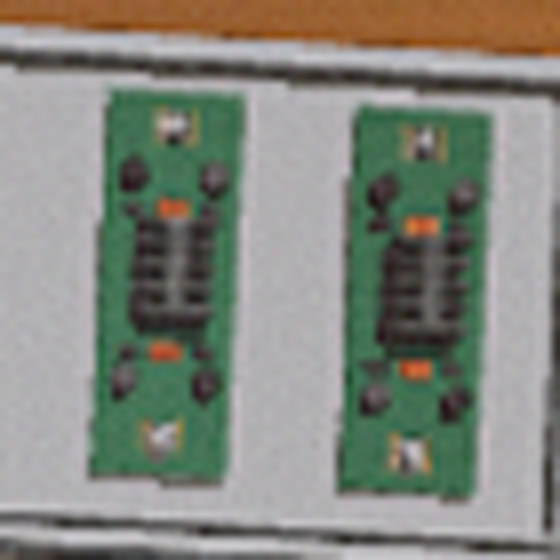

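```bash
python3 - <<'E'
from plant import ctrl
print(ctrl.finish_job())
E
```

```text
the job is handed in; nothing more can be done
None
```

The job is handed in after about 34 s of robot time; no verdict was reported.

**What I did:**
- I pinched the lever knob and used it to push the stop until the tray met the fixed jaw. The push force rose to 15 N at the expected place.
- I flipped the lever down. It read slightly high afterwards, so I pressed it down again; contact came at 58 mm, which matches fully down.
- Only two green boards were on the bench. I put one in bay 1 and one in bay 0 and pressed each until it bottomed. The force showed a clear snap on the second board. On the first I judged it by the seated height.
- I flipped the lever up by the knob and drew the stop back about 34 mm. Then I released the knob and moved clear.

**Last checks, from both cameras:**
- **Boards:** the top faces read 26.9 to 27.1 mm at both ends, against 27.4 mm expected when seated. The posts show in all four holes.
- **Stop and lever:** the stop face is about 35 mm from the tray. The lever reads roughly 0.35 rad, which is up.
- **Tray and bystanders:** the tray stays against the jaw. The meter, jar and spool showed no sign of having moved; I did not look at the tub again after placing the boards.

**What disagreed:**
- The two cameras differ by 2 to 3 mm, so I worked from their average and from contact.
- The bay 1 board reads about 2 mm further along x after the lever was raised than before. It is still flat on its posts and about 1.5 mm off centre, inside the 4 mm limit.

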